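Clip a sharpening stone into its holder

ROBOT

A 7-joint arm with a two-finger parallel gripper is mounted at the origin on a cart in front of the work surface, level with it; the furniture and walls round the work are solid. World frame = base frame: x ahead of the robot, y to its left, z up, the work surface at z = 0. Lengths are in m, angles in rad, forces in N, time in s.
With the tool pointing down it reaches from about 0.425 to 0.925 m from the base axis. Payload 6.8 kg.
Tool frame: the origin (TCP) lies at the very end of the fingers, on their centre line; the grasp point (between the pads) lies 19 mm behind it; z points along the fingers, x is the direction in which the jaws open and shut, and the axes are right-handed (so a half turn about z gives the same grasp; the last joint's range is limited). The gripper opens to 85 mm and grips with 20 to 120 N. Pads are 22 mm wide; open, the fingers measure 114 mm over their backs; the gripper's body (76 mm by 85 mm) begins 54 mm behind the grasp point. The pads swing forward as they close: fully open they stand 13 mm farther back than shut.
Start: joints at [-1.367, 0.477, 0.022, 1.555, -0.011, 1.109, -0.083], TCP at [0.207, 0.642, 0.21] pointing down, gripper open.
Joint ranges: [-2.96, 2.96], [-0.34, 2.1], [-1.41, 1.46], [0.24, 2.44], [-1.37, 4.51], [0.17, 1.92], [-2.96, 2.96]. Speed limits (rad/s): [2.39, 2.39, 3.14, 3.14, 3.14, 3.14, 3.14].

INTERFACE

Orientations are given as a unit quaternion [w, x, y, z].
In Python, from station import bot gives the robot as it stands.
- The arm moves only by the shell command python3 -m creep 'ROWS' [FORCE]. ROWS is JSON, a list that holds one entry, the list of rows, each a list of 7 numbers: the shift along the tool's x, y, z in cm, then the turn, a rotation vector about the tool's x, y, z in rad, then the opening, from 0 (shut) to 1 (fully open). In form: [[[dx, dy, dz, wx, wy, wz, claw], ...]]. A call has 1 to 10 rows; each row is the pose to reach, as a shift and turn from the pose commanded when the call began, along the tool's axes at that moment; what a row does not reach only later rows make up. A row lasts 1/8 s, in which the tool goes at most 62.5 mm and 10.7 degrees, less where a joint would pass 70% of its speed; a pose out of reach is approached as far as the arm can. A call with a gripper value outside its range is refused whole. The fingers move at their own pace and stop on an object; FORCE is the grip in N (left out, the last holds). Time passes only in rows, so rows that repeat a pose let the fingers close. It gives the time, the measured TCP pose, the force and the opening at its end, in the units of the state.
- bot.get_obs(): the state, without advancing time (a new reading comes with each control period).
- bot.read_camera(name): name is "scene" or "top" or "wrist"; returns (picture, depth): 420x560x3 uint8, blue, green, red; 420x560 float32, m along the optical axis (not along the pixel's ray), 0 where there is no reading.
- bot.calibration(name): a dict with "mtx" (3x3 intrinsics, pixels), "rvec" (rotation vector, rad) and "tvec" (3), from world to camera coordinates, as OpenCV has them. Camera axes: x right, y down, z forward; pixel columns grow to the right and rows downward; lengths in m; the calibration is good to about 2 mm. A picture is of the moment at which its call begins: read the wrist's pose just before it. calibration takes no time and is no camera call; for the wrist camera it gives the pose at the moment of the call.
- bot.hand_in(): hands the job in, once; it reports no verdict.
Trained networks look in the newest picture that a camera, given by its name, has taken for a name from the list of things; names that differ only in an ending like _2 or _b are one class to them, and where a whole thing is asked for, a point or a joint stands for the part that bears it (a point fixed in the world has none). Each returns a list of dicts, best first, with "p" (0 to 1); they miss things now and then, are a little off and sometimes report something else, mostly with a low value. They report only what shows in the picture. A call takes as long as a camera call.
- bot.find_in(camera, label): "xy" ([column, row] in pixels, amid what is visible of it).
- bot.silhouettes(camera, label): "mask" (420x560 bool, what is visible of it) and "xy" ([column, row] in pixels, amid what is visible of it).
The state is a dict: "t": time; "q": joint angles; "joint_vel": joint speeds; "joint_torque": joint torques, N m; "eef_pos": TCP position; "tool_rot": TCP orientation; "contact_force": force on the tool from outside, world axes, zero at the start; "torque": the same for the moment, N m; "gripper_width": opening from 0.0 (shut) to 1.0 (fully open).
Only numpy, scipy, OpenCV 4.12 (cv2) and the standard library are available. Lean on these libraries where they do the work, as an engineer would, in place of code of your own. Each camera call takes 0.05 s, during which the arm holds its last target.

TASK

Get the sharpening stone ready for honing: swing up the holder's spring clip until it stays open, lay the stone between the side rails and slide its bare steel end beneath the clip until it bears firmly, but without being forced, against the brass end stop. Then lower the clip onto the steel end without letting it snap down, so that it holds the stone, and leave the things standing around alone.

Things in the scene. Friction and masses are not known exactly. Their poses are not given: they have to be found in the camera images.
- holder: wooden stone holder on rubber feet, 208 x 84 mm, fixed to the worktop. Origin: centre of its underside. +x runs along its length towards the clip, z up. Its rear end (-x) is open.
- bed (a point): centre of the flat bed between the two side rails, 24 mm behind the holder's origin and 20 mm above its underside; axes as the holder's. The rails run 58 mm to either side of it in x, 47.4 mm apart at the bed (the stone is 45 mm wide); their tops are 8 mm above the bed, their inner faces lean outward by 2.4 mm as a lead-in.
- stop_slot (a point): middle of the slot in the bed under the clip, 62 mm ahead of the holder's origin. In it the brass end stop, 34 mm wide and 7.5 mm high, is screwed down wherever the last stone left it: its face, towards -x, lies up to 10 mm behind or ahead of this point. The setting is not measured: feel for it. A push of about 5 N seats a stone; over 12 N would strain the stop.
- clip_hinge (a point): the clip's hinge pin, at x = +85, y = 0, z = +32 mm of the holder, running along the holder's y. The steel ears either side of it are 48 mm wide over all and 40 mm above the worktop.
- clip (a joint): angle of the sprung steel clip, rad: 0 = shut, nose on the empty bed; 1.35 = fully open. Over-centre spring: below 0.75 it springs shut, beyond it springs open and stays; at most about 6 N at the knob. Resting on the stone's steel end it reads about 0.10. The 18 mm wide nose bears at x = +40 mm of the holder.
- clip_knob (a point): centre of the clip's black cylindrical knob, 13 mm across, 20 mm long, axis (and flat ends, for pinching) along the holder's y. Shut it lies 40 mm before the hinge pin (holder's -x) and 14 mm above it; it swings in an arc round the pin, up and towards +x. Fingers can reach 10 mm below its axis beside it.
- stone: sharpening stone on a steel backing plate. Origin: centre of the plate's underside. Plate 150 x 45 x 5 mm, along x; abrasive block, dark below and tan above, 112 x 45 x 20 mm, on top of it from x = -75 to +37 mm, so the plate's last 38 mm at +x are bare. 25 mm high overall, about 0.4 kg.
- stone_mid (a point): middle of the stone's grip: centre of the abrasive block, half-way up the stone (12.5 mm above the underside), 19 mm behind the stone's origin. Grip it across its 45 mm width; to clear the rails keep the fingertips 11 mm or more above the underside. Axes as the stone's.
- stone_tip (a point): end face of the stone's bare steel end: 75 mm along +x from the stone's origin, 94 mm ahead of stone_mid, 2.5 mm above the underside.
- peeler: black-handled vegetable peeler, 170 x 25 x 18 mm, behind the holder; bystander. Origin: centre of its underside.
- lemon: lemon, 87 mm long, 57 mm high; bystander. Origin: centre of its underside.
- timer: red and white kitchen timer, 72 mm across, 62 mm high; bystander. Origin: centre of its underside.
- cup: striped white cup, 50 mm high; bystander. Origin: centre of its underside.
- shaker: grey-topped glass shaker, 44 mm across, 90 mm high; bystander. Origin: centre of its underside.

How it is judged:
On the way, in this order (a step that is already met when the one before it is completed fails the run):
1. the clip is swung up past its dead centre (value of joint clip above 1.15 rad), for 0.2 s.
2. lying in the bed with the clip up, the stone is pressed against the end stop with more than 3 N (value of joint clip above 1.15 rad and contact force between stone and stop above 3 N and y of stone_mid in the frame of holder between -0.003 and 0.003 m and z of stone_mid in the frame of holder between 0.03 and 0.0345 m and angle between the x axis of stone and the x axis of holder, either way round below 0.04 rad), for 0.15 s.
At the end, for the whole second after the job is handed in: The stone lies flat on the bed between the rails (within 3 mm sideways, 0.04 rad, not raised more than 2 mm), its steel end within 1.5 mm of the brass stop, and the clip is down on the steel end (0.05 to 0.17 rad), pressing on it with more than 1.5 N; everything is at rest and let go (y of stone_mid in the frame of holder between -0.003 and 0.003 m and z of stone_mid in the frame of holder between 0.03 and 0.0345 m and angle between the x axis of stone and the x axis of holder, either way round below 0.04 rad and x of stone_tip in the frame of stop between -0.0015 and 0.0015 m and value of joint clip between 0.05 and 0.17 rad and contact force between clip and stone above 1.5 N and linear speed of stone below 0.01 m/s); the robot touches nothing.
It fails at once if the stone is rammed against the end stop: more than 12 N (contact force between stone and stop above 12 N).
It fails at once if the clip snaps down: it closes faster than 3.5 rad/s while still more than 0.3 rad open (value of joint clip above 0.3 rad and velocity of joint clip below -3.5 rad/s).
It fails at once if the stone is forced down or wedged in the holder: more than 60 N (contact force between stone and holder above 60 N).
It fails at once if a bystander is moved more than 15 mm (distance of any of peeler, lemon, timer, cup, shaker from where it was at the start of the episode above 0.015 m).
It also fails if it takes over 72 s, if anything falls off the work surface, if the arm or the gripper's body presses on something with over 40 N, if the wrist force passes 120 N, or if a joint passes its speed limit or range.

## Working session

There is one attempt and no reset: what is moved stays moved. The work goes in short steps, Python scripts to look and compute and a shell command to move; the robot and the scene stay as the last step left them, time stands still between calls to the robot, and variables do not carry over. Pictures are saved under pics/ and viewed, and the job is handed in when it is done.

```bash
ls; mkdir -p pics
python3 - <<'E'
from station import bot
import cv2
print(bot.get_obs())
for n in ("scene","top","wrist"):
    im,d=bot.read_camera(n); cv2.imwrite(f"pics/a_{n}.png",im)
E
```

```text
pics
{'t': 0.0, 'q': array([-1.36711915,  0.4777772 ,  0.02235214,  1.55647587, -0.01149788,
        1.10929012, -0.08308469]), 'joint_vel': array([ 1.15940560e-04,  7.80019934e-04, -1.34597676e-03,  2.19279790e-03,
       -5.03951948e-04, -1.93769961e-03, -5.09627095e-05]), 'joint_torque': array([ 3.60574522e-04, -5.96455085e+01,  1.60820302e+00, -2.81197643e+01,
        1.24971653e-02,  9.41689534e-03, -6.24309948e-06]), 'eef_pos': array([0.20688647, 0.64184143, 0.20933104]), 'tool_rot': array([ 5.92402906e-04,  8.08308182e-01,  5.88758909e-01, -6.92195403e-04]), 'contact_force': array([0.70286458, 0.38635257, 0.30643727]), 'torque': array([0.01423062, 0.00920389, 0.04407606]), 'gripper_width': 0.9972111227459837}
```

View pics/a_scene.png

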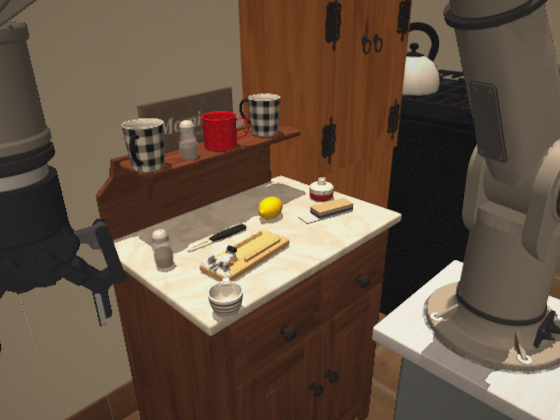

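View pics/a_top.png

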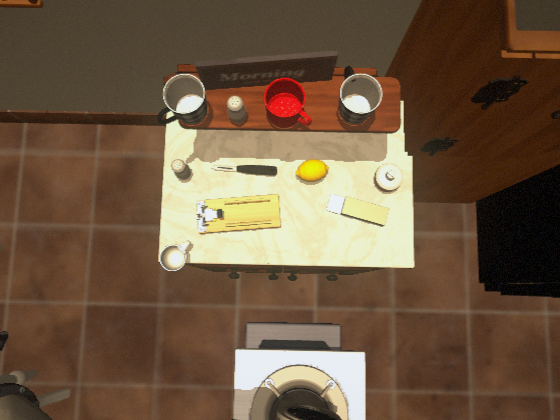

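View pics/a_wrist.png

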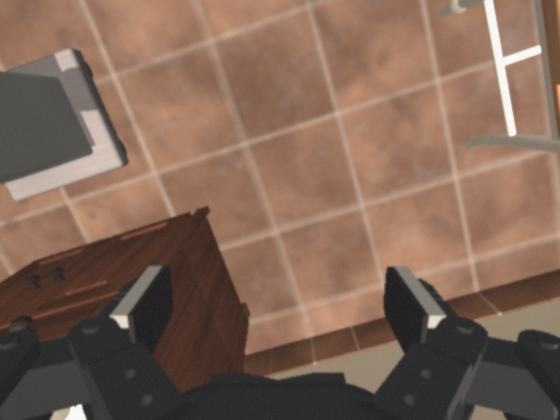

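The top view shows the holder at about (238,213) with its clip end on the left, the stone at (358,210) with its bare end on the left. The peeler is at (245,170), lemon at (312,170), timer at (388,178), shaker at (180,168) and cup at (174,256). Next I'll measure positions.

```bash
cat > h.py <<'E'
from station import bot
import cv2, numpy as np
from scipy.spatial.transform import Rotation as R
def calib(n):
    c=bot.calibration(n); Rm=cv2.Rodrigues(np.array(c["rvec"],float))[0]
    return np.array(c["mtx"]),Rm,np.array(c["tvec"]).ravel()
def cloud(d,cal):
    K,Rm,t=cal; v,u=np.mgrid[0:420,0:560]
    p=np.stack([(u-K[0,2])/K[0,0]*d,(v-K[1,2])/K[1,1]*d,d],-1)
    return (p-t)@Rm
def proj(P,cal):
    K,Rm,t=cal; return cv2.projectPoints(np.array(P,float).reshape(-1,3),cv2.Rodrigues(Rm)[0],t,K,None)[0].reshape(-1,2)
def toolR():
    q=bot.get_obs()["tool_rot"]; return R.from_quat([q[1],q[2],q[3],q[0]])
E
python3 - <<'E'
from h import *
for n in ("top","scene"):
    cal=calib(n); im,d=bot.read_camera(n); P=cloud(d,cal); np.savez(f"/tmp/{n}.npz",im=im,P=P)
    print(n,"cam",-cal[1].T@cal[2])
    for l in ("holder","stone","clip_knob","clip","peeler","lemon","timer","cup","shaker"):
        for s in bot.silhouettes(n,l)[:2]:
            m=s["mask"]&(d>0); q=P[m]; 
            if len(q)<3: print(l,s["p"],s["xy"],len(q));continue
            print(l,round(s["p"],2),np.round(s["xy"]),m.sum(),"med",np.round(np.median(q,0),3),"p2",np.round(np.percentile(q,3,0),3),"p98",np.round(np.percentile(q,97,0),3))
            if l in("stone","holder"):
                hi=q[(q[:,2]>(.012 if l=="holder" else .018))]
                r=cv2.minAreaRect((hi[:,:2]*1000).astype(np.float32)); print("   rect mm",r)
E
```

```text
top cam [0.30210078 0.05170184 1.27622763]
holder 0.86 [235. 213.] 2780 med [0.482 0.163 0.021] p2 [0.44  0.065 0.014] p98 [0.526 0.26  0.039]
   rect mm ((483.3852844238281, 162.01937866210938), (84.43582153320312, 207.97999572753906), 5.831913471221924)
holder 0.36 [358. 207.] 1094 med [ 0.499 -0.14   0.024] p2 [ 0.468 -0.205  0.002] p98 [ 0.53  -0.071  0.029]
   rect mm ((499.2917785644531, -140.51239013671875), (143.42697143554688, 46.525394439697266), 75.66944885253906)
stone 0.7 [355. 211.] 1138 med [ 0.499 -0.139  0.024] p2 [ 0.467 -0.206  0.   ] p98 [ 0.532 -0.069  0.029]
   rect mm ((495.960205078125, -156.01278686523438), (111.9837646484375, 46.58692169189453), 74.86705017089844)
clip_knob 0.57 [209. 216.] 207 med [0.477 0.229 0.036] p2 [0.463 0.201 0.026] p98 [0.49  0.249 0.054]
clip 0.75 [210. 214.] 197 med [0.477 0.229 0.036] p2 [0.462 0.201 0.028] p98 [0.489 0.249 0.054]
peeler 0.94 [250. 172.] 429 med [0.599 0.13  0.013] p2 [0.587 0.073 0.003] p98 [0.608 0.221 0.019]
lemon 0.93 [310. 171.] 547 med [ 0.591 -0.02   0.047] p2 [ 0.569 -0.055  0.031] p98 [0.617 0.013 0.057]
[... 987 characters left out ...]
lip 0.52 [228. 257.] 254 med [0.475 0.227 0.035] p2 [0.461 0.202 0.021] p98 [0.492 0.251 0.051]
peeler 0.54 [220. 233.] 352 med [0.595 0.139 0.01 ] p2 [0.586 0.077 0.003] p98 [0.607 0.226 0.016]
lemon 0.62 [272. 207.] 431 med [ 0.58  -0.005  0.038] p2 [ 0.567 -0.045  0.011] p98 [0.605 0.018 0.054]
lemon 0.39 [245. 254.] 2208 med [0.469 0.185 0.02 ] p2 [0.435 0.069 0.008] p98 [0.516 0.267 0.038]
timer 0.69 [318. 192.] 464 med [ 0.57  -0.197  0.032] p2 [ 0.548 -0.233  0.001] p98 [ 0.606 -0.179  0.058]
cup 0.95 [223. 299.] 1100 med [0.369 0.314 0.033] p2 [0.336 0.286 0.003] p98 [0.398 0.346 0.048]
shaker 0.62 [163. 249.] 698 med [0.575 0.316 0.045] p2 [0.566 0.296 0.005] p98 [0.592 0.328 0.087]
```

```bash
cat >> h.py <<'E'
HO=np.array([0.4834,0.1620,0.0]); HY=np.deg2rad(95.83)
def hw(p): # holder->world
    return HO+R.from_euler('z',HY).apply(p)
def wh(p): return R.from_euler('z',-HY).apply(np.array(p)-HO)
def go(target,yaw):
    """shift (cm, tool axes) and turn to reach TCP target with tool x at yaw (mod pi), pointing down"""
    o=bot.get_obs(); T=toolR(); d=T.inv().apply(np.array(target)-o["eef_pos"])*100
    best=None
    for y in (yaw,yaw+np.pi):
        X=np.array([np.cos(y),np.sin(y),0]);Z=np.array([0,0,-1.]);Y=np.cross(Z,X)
        w=(T.inv()*R.from_matrix(np.stack([X,Y,Z],1))).as_rotvec()
        if best is None or np.linalg.norm(w)<np.linalg.norm(best): best=w
    print("t",round(o["t"],2),"shift cm",np.round(d,2),"turn",np.round(best,3),"F",np.round(o["contact_force"],2),"w",round(o["gripper_width"],3),"tcp_h mm",np.round(wh(o["eef_pos"])*1000,1),"q7",np.round(o["q"][6],2))
def yawx():
    v=toolR().apply([1,0,0]); return np.arctan2(v[1],v[0])
E
python3 - <<'E'
from h import *
print(toolR().as_matrix().round(3))
go([*hw([.045,0,0])[:2],.20],HY+np.pi/2)
E
```

```text
[[ 0.307  0.952 -0.   ]
 [ 0.952 -0.307  0.   ]
 [ 0.    -0.    -1.   ]]
t 1.15 shift cm [-33.13  39.23   1.03] turn [-0.    -0.     1.157] F [0.31 0.32 0.05] w 1.001 tcp_h mm [506.1 226.1 210.3] q7 -0.08
```

```bash
python3 -m creep '[[[-11,13,0,0,0,0.39,0.4],[-22,26,0.5,0,0,0.78,0.4],[-33.1,39.2,1,0,0,1.157,0.4],[-33.1,39.2,1,0,0,1.157,0.4],[-33.1,39.2,1,0,0,1.157,0.4],[-33.1,39.2,1,0,0,1.157,0.4],[-33.1,39.2,1,0,0,1.157,0.4],[-33.1,39.2,1,0,0,1.157,0.4],[-33.1,39.2,1,0,0,1.157,0.4],[-33.1,39.2,1,0,0,1.157,0.4]]]'
python3 - <<'E'
from h import *
go([*hw([.045,0,0])[:2],.20],HY+np.pi/2)
cal=calib("wrist"); im,d=bot.read_camera("wrist"); P=cloud(d,cal); np.savez("/tmp/w.npz",im=im,P=P)
cv2.imwrite("pics/b_wrist.png",im)
for l in("clip_knob","holder","stone"):
  for s in bot.silhouettes("wrist",l)[:2]:
    m=s["mask"]&(d>0);q=P[m]
    print(l,s["p"],s["xy"],m.sum(),np.median(q,0).round(4),np.percentile(q,3,0).round(4),np.percentile(q,97,0).round(4))
E
```

```text
t: 2.4
eef_pos: [0.4789, 0.2068, 0.2004]
tool_rot: [-0.0, 0.999, 0.05, 0.0]
contact_force: [-0.5, 0.9, -0.8]
gripper_width: 0.406
t 2.4 shift cm [-0.01  0.    0.04] turn [-0.    -0.    -0.002] F [-0.54  0.95 -0.81] w 0.406 tcp_h mm [ 4.500e+01 -1.000e-01  2.004e+02] q7 -0.3
clip_knob 0.56 [276.8, 157.3] 1530 [0.4775 0.2297 0.0358] [0.4621 0.2038 0.0333] [0.4902 0.2492 0.0518]
holder 0.83 [275.5, 208.8] 16110 [0.4824 0.1752 0.0198] [0.4409 0.067  0.0178] [0.5241 0.2608 0.0372]
holder 0.35 [419.9, 78.7] 3287 [0.5792 0.306  0.0772] [0.5677 0.2896 0.0158] [0.5995 0.3233 0.0884]
```

View pics/b_wrist.png

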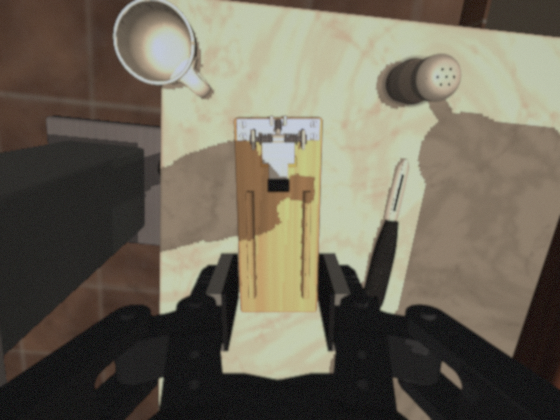

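The wrist view shows the holder upright at (278,215), well aligned with the image, and the black knob at (278,185). I'll refine the holder's pose and the knob from this cloud.

Run:
```python
from h import *
z=np.load("/tmp/w.npz");P=z["P"];im=z["im"]
p=P.reshape(-1,3)
h=np.array([wh(x) for x in [p]])[0]
m=(abs(h[:,0])<.125)&(abs(h[:,1])<.055)&(h[:,2]>.012)&(h[:,2]<.045)
r=cv2.minAreaRect((p[m][:,:2]*1000).astype(np.float32));print(r)
k=(abs(h[:,0]-.045)<.015)&(abs(h[:,1])<.02)&(h[:,2]>.0455)
q=h[k]*1000;print("knob h",k.sum(),q.mean(0).round(1),q.min(0).round(1),q.max(0).round(1))
print("bed z",np.median(h[(abs(h[:,0]+.02)<.02)&(abs(h[:,1])<.015)],0))
# brass stop? points between x 45..80 
cv2.imwrite("pics/c.png",cv2.resize(im[100:260,200:360],(800,800),interpolation=cv2.INTER_CUBIC)[:600])
```

```text
((483.4302062988281, 162.90484619140625), (84.1661605834961, 209.4940948486328), 5.820965766906738)
knob h 8639 [ 5.320e+01 -1.000e-01  2.724e+02] [ 33.9 -20.   45.5] [ 60.   20.  308.7]
bed z [-0.01954497 -0.00014833  0.01944765]
```

View pics/c.png

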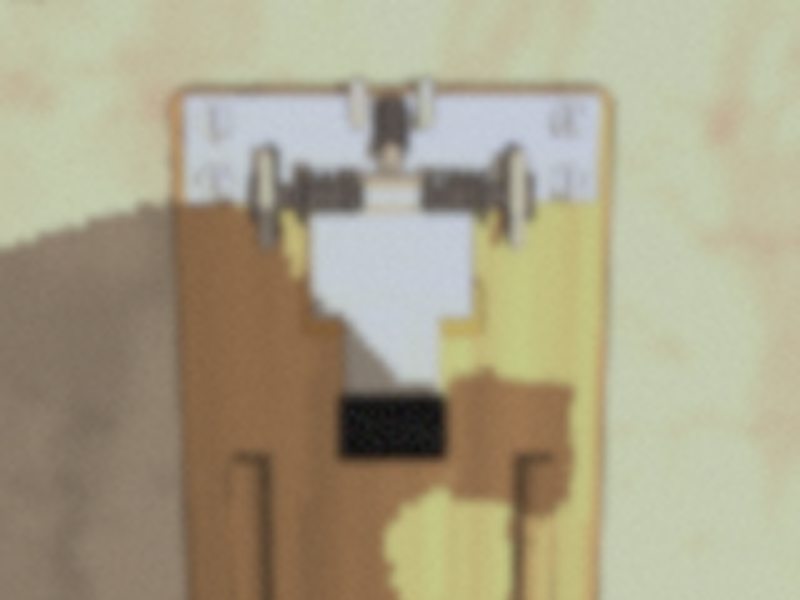

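```bash
python3 - <<'E'
from h import *
z=np.load("/tmp/w.npz")
print(proj([hw([.045,0,.046])],calib("wrist")))
go([*hw([.045,0,0])[:2],.041],HY+np.pi/2)
E
python3 -m creep '[[[0,0,5,0,0,0,0.4],[0,0,10,0,0,0,0.4],[0,0,14,0,0,0,0.4],[0,0,15.5,0,0,0,0.4],[0,0,15.9,0,0,0,0.4],[0,0,15.9,0,0,0,0.2],[0,0,15.9,0,0,0,0.1],[0,0,15.9,0,0,0,0.1],[0,0,15.9,0,0,0,0.1]]]' 30
python3 - <<'E'
from h import *
go([*hw([.045,0,0])[:2],.041],HY+np.pi/2)
im,d=bot.read_camera("wrist");cv2.imwrite("pics/d.png",im)
im,d=bot.read_camera("scene");cv2.imwrite("pics/d2.png",cv2.resize(im[200:300,150:350],(800,400)))
E
```

```text
[[278.88890283 187.43017106]]
t 2.6 shift cm [ 0.09  0.26 15.92] turn [-0.001  0.     0.004] F [0.06 0.39 0.45] w 0.399 tcp_h mm [ 47.5   0.9 200.2] q7 -0.3
t: 3.72
eef_pos: [0.4789, 0.2073, 0.0418]
tool_rot: [-0.0, 0.999, 0.051, 0.0]
contact_force: [1.3, 0.6, -0.5]
gripper_width: 0.102
t 3.73 shift cm [-0.01  0.05  0.08] turn [-0.001 -0.001  0.   ] F [ 1.28  0.63 -0.51] w 0.102 tcp_h mm [45.5 -0.1 41.8] q7 -0.17
```

View pics/d.png

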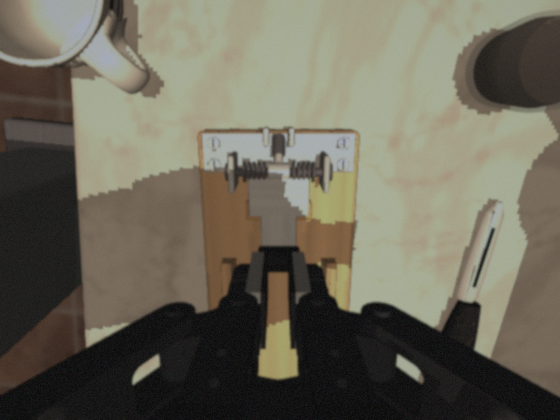

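View pics/d2.png

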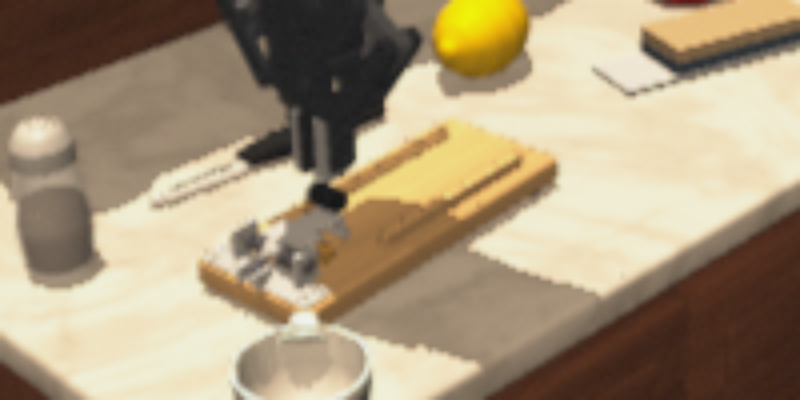

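The fingers shut to 0.10, which is narrower than the knob, so they missed it. The scene view shows the tips behind or above the knob. I'll measure both from depth.

Run:
```python
from h import *
cal=calib("wrist");im,d=bot.read_camera("wrist");H=wh(cloud(d,cal).reshape(-1,3)).reshape(420,560,3)*1000
np.set_printoptions(suppress=True,linewidth=180)
print("wrist")
for r in range(215,330,6): print(r,[tuple(H[r,c].round().astype(int)) for c in (258,268,280,292,302)])
cal=calib("scene");im,d=bot.read_camera("scene");H=wh(cloud(d,cal).reshape(-1,3)).reshape(420,560,3)*1000
for r in range(232,256,2): print(r,[tuple(H[r,c].round().astype(int)) for c in (223,226,229,232,235)])
cv2.imwrite("pics/e.png",cv2.resize(im[215:275,200:260],(600,600),interpolation=cv2.INTER_NEAREST))
```

```text
wrist
215 [(np.int64(63), np.int64(10), np.int64(36)), (np.int64(63), np.int64(5), np.int64(35)), (np.int64(63), np.int64(-1), np.int64(36)), (np.int64(64), np.int64(-7), np.int64(36)), (np.int64(63), np.int64(-12), np.int64(36))]
221 [(np.int64(55), np.int64(11), np.int64(19)), (np.int64(60), np.int64(5), np.int64(35)), (np.int64(60), np.int64(-1), np.int64(35)), (np.int64(61), np.int64(-7), np.int64(36)), (np.int64(54), np.int64(-13), np.int64(18))]
227 [(np.int64(52), np.int64(11), np.int64(20)), (np.int64(57), np.int64(5), np.int64(37)), (np.int64(57), np.int64(-1), np.int64(36)), (np.int64(57), np.int64(-7), np.int64(35)), (np.int64(51), np.int64(-13), np.int64(19))]
233 [(np.int64(48), np.int64(11), np.int64(20)), (np.int64(54), np.int64(5), np.int64(36)), (np.int64(54), np.int64(-1), np.int64(36)), (np.int64(54), np.int64(-7), np.int64(35)), (np.int64(48), np.int64(-13), np.int64(19))]
239 [(np.int64(44), np.int64(11), np.int64(19)), (np.int64(51), np.int64(5), np.int64(35)), (np.int64(51), np.int64(-1), np.int64(35)), (np.int64(51), np.int64(-7), np.int64(36)), (np.int64(44),
[... 5394 characters left out ...]
p.int64(9), np.int64(50))]
250 [(np.int64(3), np.int64(-71), np.int64(-2)), (np.int64(32), np.int64(-30), np.int64(26)), (np.int64(51), np.int64(0), np.int64(46)), (np.int64(50), np.int64(8), np.int64(48)), (np.int64(43), np.int64(10), np.int64(46))]
252 [(np.int64(34), np.int64(-38), np.int64(19)), (np.int64(33), np.int64(-29), np.int64(22)), (np.int64(45), np.int64(-7), np.int64(36)), (np.int64(49), np.int64(7), np.int64(43)), (np.int64(43), np.int64(10), np.int64(41))]
254 [(np.int64(40), np.int64(-32), np.int64(19)), (np.int64(53), np.int64(-9), np.int64(34)), (np.int64(48), np.int64(-4), np.int64(33)), (np.int64(47), np.int64(4), np.int64(36)), (np.int64(40), np.int64(6), np.int64(33))]
```

View pics/e.png

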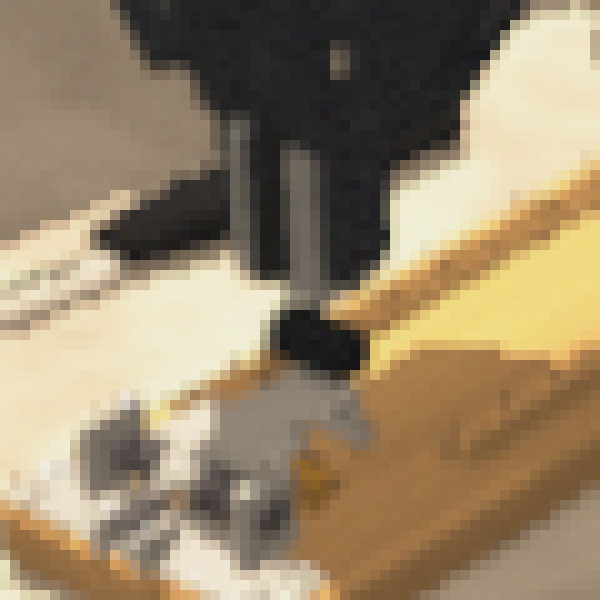

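Run:
```python
from h import *
o=bot.get_obs(); print(o)
go([*hw([.045,0,0])[:2],.041],HY+np.pi/2)
```

```text
{'t': 3.925, 'q': array([-0.80563581,  0.48332559,  0.34842661,  2.07342947, -0.27372469,
        0.6277399 , -0.16902972]), 'joint_vel': array([ 0.00102556,  0.00289179,  0.00060854,  0.00115852, -0.00171145,
       -0.00057381, -0.00010592]), 'joint_torque': array([-5.63686612e-03, -4.70510960e+01,  5.60241893e+00, -1.77980089e+01,
        8.44643160e-03,  1.07445259e-03, -4.38945754e-04]), 'eef_pos': array([0.47860128, 0.20722207, 0.04135178]), 'tool_rot': array([-5.87805210e-05,  9.98700326e-01,  5.09671937e-02,  9.79168345e-06]), 'contact_force': array([ 0.50941246, -0.24813728, -0.55371537]), 'torque': array([ 0.00222472, -0.03068442, -0.03243788]), 'gripper_width': 0.09763120750896716}
t 3.92 shift cm [0.02 0.05 0.04] turn [-0. -0.  0.] F [ 0.51 -0.25 -0.55] w 0.098 tcp_h mm [45.5  0.2 41.4] q7 -0.17
```

Both cameras put the tips at about z=65 mm, while the reported TCP is 41 mm. The knob's axis sits at x≈45, z≈45 mm in the holder's frame. I'll reopen, go down carefully while watching the force, and look again.

```bash
python3 -m creep '[[[0,0,0,0,0,0,0.4],[0,0,0,0,0,0,0.4],[0,0,0.4,0,0,0,0.4],[0,0,0.8,0,0,0,0.4],[0,0,1.0,0,0,0,0.4],[0,0,1.0,0,0,0,0.4]]]' 30
python3 - <<'E'
from h import *
go([*hw([.045,0,0])[:2],.041],HY+np.pi/2)
cal=calib("wrist");im,d=bot.read_camera("wrist");H=wh(cloud(d,cal).reshape(-1,3)).reshape(420,560,3)*1000
cv2.imwrite("pics/f.png",im)
m=(abs(H[...,0]-50)<18)&(abs(H[...,1])<35)&(H[...,2]<95)&(abs(H[...,1])>11)&(H[...,2]>25)
print(m.sum(),H[m].min(0).round(),H[m].max(0).round())
cal=calib("scene");im,d=bot.read_camera("scene");H=wh(cloud(d,cal).reshape(-1,3)).reshape(420,560,3)*1000
m=(abs(H[...,0]-50)<18)&(abs(H[...,1])<35)&(H[...,2]<95)&(abs(H[...,1])>11)&(H[...,2]>28)
print(m.sum(),H[m].min(0).round(),H[m].max(0).round())
cv2.imwrite("pics/f2.png",cv2.resize(im[215:275,200:260],(600,600),interpolation=cv2.INTER_NEAREST))
E
```

```text
t: 4.68
eef_pos: [0.4785, 0.2071, 0.031]
tool_rot: [0.0, 0.999, 0.051, -0.0]
contact_force: [0.1, -0.2, -0.2]
gripper_width: 0.402
t 4.67 shift cm [ 0.03  0.03 -1.  ] turn [0. 0. 0.] F [ 0.08 -0.23 -0.21] w 0.402 tcp_h mm [45.3  0.3 31. ] q7 -0.16
5269 [ 34. -35.  25.] [68. 35. 95.]
345 [ 34. -31.  30.] [68. 34. 94.]
```

View pics/f.png

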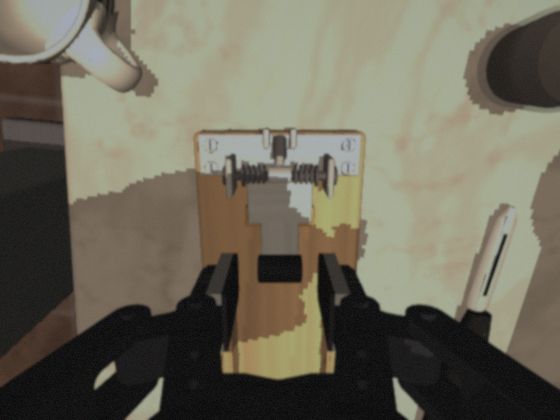

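View pics/f2.png

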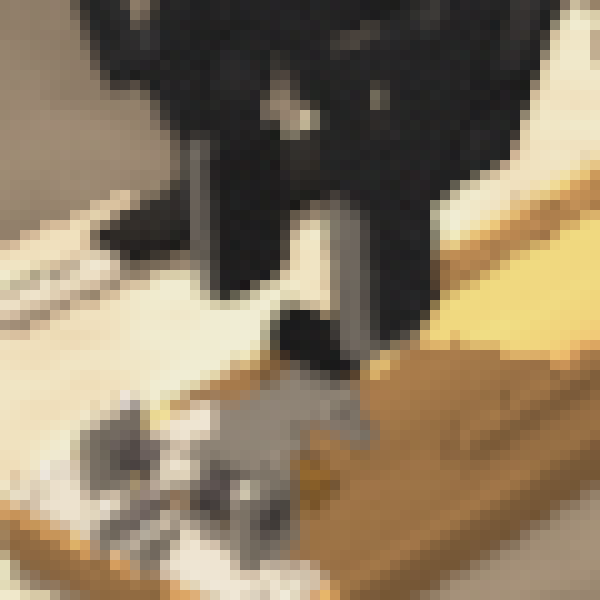

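Run:
```python
from h import *
cal=calib("wrist");im,d=bot.read_camera("wrist");H=wh(cloud(d,cal).reshape(-1,3)).reshape(420,560,3)*1000
for r in range(248,275,2): print(r,[H[r,c].round().astype(int).tolist() for c in (224,230,327,333)])
cal=calib("scene");im,d=bot.read_camera("scene");H=wh(cloud(d,cal).reshape(-1,3)).reshape(420,560,3)*1000
for r in range(240,253): print(r,[H[r,c].round().astype(int).tolist() for c in (235,236,238,240)])
```

```text
248 [[43, 29, 19], [43, 25, 20], [43, -26, 19], [43, -29, 19]]
250 [[42, 29, 20], [42, 25, 20], [42, -26, 20], [42, -29, 19]]
252 [[41, 29, 19], [41, 26, 19], [41, -26, 19], [42, -29, 21]]
254 [[57, 22, 58], [57, 20, 59], [57, -20, 58], [57, -22, 59]]
256 [[57, 22, 61], [57, 20, 60], [57, -20, 60], [57, -22, 60]]
258 [[57, 22, 63], [57, 19, 62], [57, -19, 62], [57, -22, 62]]
260 [[57, 22, 64], [57, 19, 64], [57, -19, 64], [57, -21, 65]]
262 [[56, 21, 65], [57, 19, 66], [57, -19, 66], [57, -21, 66]]
264 [[57, 21, 68], [57, 19, 68], [57, -19, 68], [57, -21, 68]]
266 [[57, 21, 69], [57, 18, 70], [56, -19, 69], [57, -21, 70]]
268 [[56, 21, 70], [57, 18, 73], [57, -18, 72], [57, -20, 72]]
270 [[57, 20, 73], [57, 18, 73], [57, -18, 73], [57, -20, 74]]
272 [[57, 20, 74], [57, 18, 75], [57, -18, 74], [58, -20, 76]]
274 [[57, 20, 76], [56, 18, 75], [58, -17, 78], [57, -20, 77]]
240 [[56, 25, 81], [52, 23, 78], [55, 32, 83], [631, 609, 533]]
241 [[53, 22, 76], [53, 24, 77], [54, 31, 80], [48, 31, 77]]
242 [[54, 23, 75], [54, 25, 76], [54, 31, 77], [47, 30, 74]]
243 [[55, 23, 73], [53, 24, 72], [54, 31, 75], [47, 30, 72]]
244 [[56, 24, 71], [54, 25, 70], [53, 30, 72], [49, 31, 70]]
245 [[55, 22, 68], [53, 23, 67], [52, 29, 69], [46, 28, 66]]
246 [[54, 22, 65], [53, 24, 65], [52, 28, 66], [47, 30, 65]]
247 [[57, 25, 65], [53, 24, 63], [54, 30, 65], [49, 31, 63]]
248 [[57, 24, 62], [55, 25, 61], [54, 30, 63], [45, 27, 58]]
249 [[56, 24, 59], [53, 23, 57], [54, 30, 61], [40, 22, 51]]
250 [[58, 25, 58], [55, 25, 57], [48, 24, 53], [2, -16, 18]]
251 [[56, 23, 54], [53, 23, 53], [11, -14, 20], [6, -12, 19]]
252 [[43, 10, 41], [14, -17, 18], [12, -13, 18], [9, -9, 18]]
```

```bash
python3 -m creep '[[[0,0,0.5,0,0,0,0.4],[0,0,1.0,0,0,0,0.4],[0,0,1.5,0,0,0,0.4],[0,0,1.5,0,0,0,0.4],[0,0,1.5,0,0,0,0.2],[0,0,1.5,0,0,0,0.1],[0,0,1.5,0,0,0,0.1],[0,0,1.5,0,0,0,0.1],[0,0,1.5,0,0,0,0.1]]]' 30
python3 - <<'E'
from h import *
go([*hw([.045,0,0])[:2],.041],HY+np.pi/2)
im,d=bot.read_camera("wrist");cv2.imwrite("pics/g.png",im)
E
```

```text
t: 6.0
eef_pos: [0.4792, 0.2072, 0.0165]
tool_rot: [-0.0, 0.999, 0.051, 0.001]
contact_force: [4.0, -1.3, -1.6]
gripper_width: 0.224
t 6.0 shift cm [-0.04  0.04 -2.45] turn [-0.    -0.001  0.   ] F [ 3.99 -1.33 -1.64] w 0.224 tcp_h mm [45.4 -0.4 16.5] q7 -0.15
```

View pics/g.png

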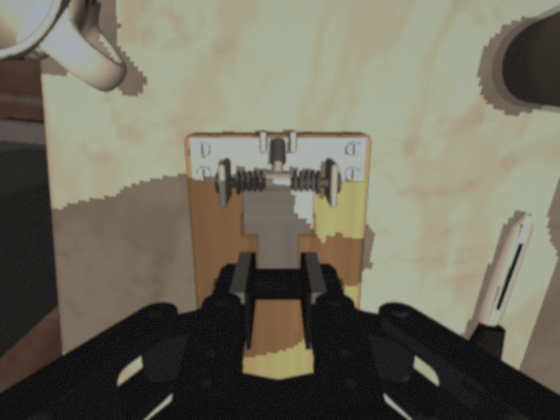

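The wrist view shows the knob at (280,283) pinched between the pads at a width of 0.224 (19 mm), as expected. Now I'll swing it along its arc. Holder +x is tool -y.

```bash
python3 -m creep '[[[0,-0.26,-0.59,0,0,0,0.1],[0,-0.6,-1.13,0,0,0,0.1],[0,-1.01,-1.61,0,0,0,0.1],[0,-1.49,-2.02,0,0,0,0.1],[0,-2.03,-2.36,0,0,0,0.1],[0,-2.61,-2.61,0,0,0,0.1],[0,-3.23,-2.77,0,0,0,0.1],[0,-3.86,-2.84,0,0,0,0.1],[0,-4.28,-2.83,0,0,0,0.1],[0,-4.28,-2.83,0,0,0,0.1]]]' 30
python3 - <<'E'
from h import *
go([*hw([.088,0,0])[:2],.045],HY+np.pi/2)
im,d=bot.read_camera("wrist");cv2.imwrite("pics/i.png",im)
E
```

```text
t: 7.3
eef_pos: [0.4747, 0.2511, 0.0451]
tool_rot: [-0.001, 0.999, 0.051, 0.001]
contact_force: [2.2, 1.2, 6.4]
gripper_width: 0.219
t 7.3 shift cm [-0.04  0.15  0.01] turn [-0.001 -0.001  0.001] F [2.17 1.25 6.39] w 0.219 tcp_h mm [89.5 -0.4 45.1] q7 -0.24
```

View pics/i.png

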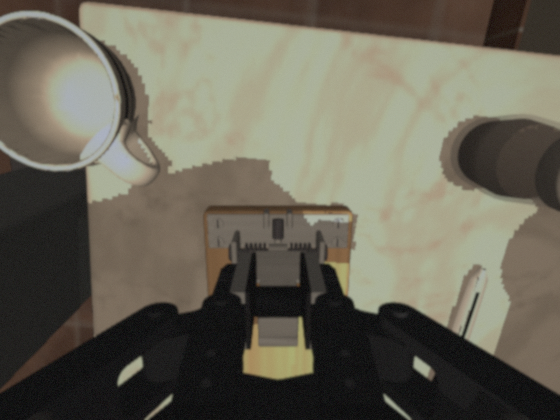

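The clip is up with the knob still between the pads at (280,300). Release, rise and check.

```bash
python3 -m creep '[[[0,0,0,0,0,0,0.4],[0,0,0,0,0,0,0.4],[0,0,0,0,0,0,0.4],[0,0,-4,0,0,0,0.4],[0,3,-9,0,0,0,0.4],[0,6,-12,0,0,0,0.4],[0,6,-12,0,0,0,0.4],[0,6,-12,0,0,0,0.4]]]' 30
python3 - <<'E'
from h import *
cal=calib("wrist");im,d=bot.read_camera("wrist");cv2.imwrite("pics/j.png",im)
H=wh(cloud(d,cal).reshape(-1,3)).reshape(420,560,3)*1000
np.save("/tmp/Hj.npy",H)
m=(abs(H[...,1])<9)&(H[...,0]>55)&(H[...,0]<110)&(H[...,2]>60)&(H[...,2]<85)
q=H[m];print("knob",m.sum(),q.mean(0),q.min(0),q.max(0))
im,d=bot.read_camera("top");P=cloud(d,calib("top"))
for s in bot.silhouettes("top","stone")[:1]:
    q=P[s["mask"]&(d>0)];hi=q[q[:,2]>.018]
    print(s["p"],cv2.minAreaRect((hi[:,:2]*1000).astype(np.float32)))
X=R.from_euler('z',74.9,degrees=True)
go([.496,-.156,.15],np.deg2rad(74.9+90))
E
```

```text
t: 8.35
eef_pos: [0.4796, 0.1906, 0.164]
tool_rot: [-0.0, 0.999, 0.051, -0.001]
contact_force: [-0.1, 0.1, -0.0]
gripper_width: 0.407
knob 1208 [ 7.98909824e+01 -6.95036389e-02  7.58205571e+01] [63.8221511  -8.95858387 60.21355707] [95.3565728   8.99408217 81.51303998]
0.66 ((597.0635986328125, 122.83865356445312), (89.24297332763672, 17.97464942932129), 83.01935577392578)
t 8.5 shift cm [-1.94 34.66  1.38] turn [0.001 0.002 0.367] F [-0.16  1.   -0.85] w 0.399 tcp_h mm [ 29.    1.  163.4] q7 -0.24
```

View pics/j.png

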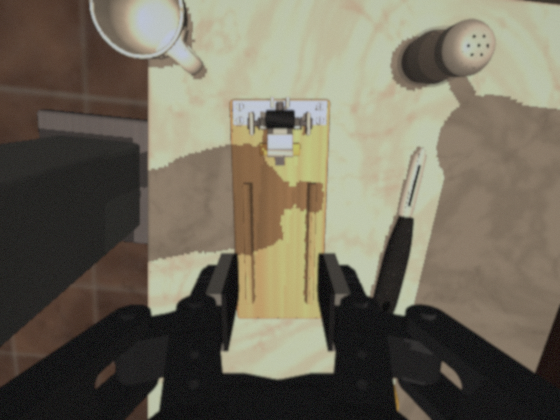

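The wrist view shows the clip staying up with its knob at (280,118). The top detector's "stone" hit was the peeler, judging by its size and position, so I keep the earlier stone measurements. Moving over the stone.

```bash
python3 -m creep '[[[-0.5,6,0,0,0,0.1,0.75],[-0.8,12,0,0,0,0.2,0.75],[-1.2,18,0,0,0,0.3,0.75],[-1.5,24,0,0,0,0.367,0.75],[-1.8,30,0.5,0,0,0.367,0.75],[-1.94,34.7,1.4,0,0,0.367,0.75],[-1.94,34.7,1.4,0,0,0.367,0.75],[-1.94,34.7,1.4,0,0,0.367,0.75]]]'
python3 - <<'E'
from h import *
cal=calib("wrist");im,d=bot.read_camera("wrist");cv2.imwrite("pics/k.png",im)
P=cloud(d,cal); np.savez("/tmp/k.npz",im=im,P=P)
s=bot.silhouettes("wrist","stone")
for x in s[:2]:
    q=P[x["mask"]&(d>0)];hi=q[(q[:,2]>.018)&(q[:,2]<.035)]
    print(x["p"],x["xy"],len(q));
    if len(hi)>10: print(np.median(hi,0),cv2.minAreaRect((hi[:,:2]*1000).astype(np.float32)))
    pl=q[(q[:,2]>.002)&(q[:,2]<.01)]
    if len(pl)>10: print("plate",np.median(pl,0),cv2.minAreaRect((pl[:,:2]*1000).astype(np.float32)))
go([.496,-.156,.15],np.deg2rad(74.9+90))
E
```

```text
t: 9.5
eef_pos: [0.4962, -0.156, 0.1498]
tool_rot: [-0.0, 0.991, -0.132, -0.001]
contact_force: [-0.1, 1.0, -0.9]
gripper_width: 0.75
0.84 [278.6, 163.6] 9749
[ 0.49732803 -0.15149443  0.02438627] ((496.4877014160156, -156.27703857421875), (112.05606842041016, 44.962371826171875), 75.21940612792969)
plate [ 0.51588707 -0.0838285   0.00440111] ((515.6401977539062, -84.00173950195312), (38.050018310546875, 45.08442306518555), 74.89497375488281)
t 9.6 shift cm [-0.04  0.1   0.02] turn [-0.     0.001  0.002] F [ 0.61 -0.53 -0.36] w 0.754 tcp_h mm [-316.8   19.1  150.2] q7 0.19
```

View pics/k.png

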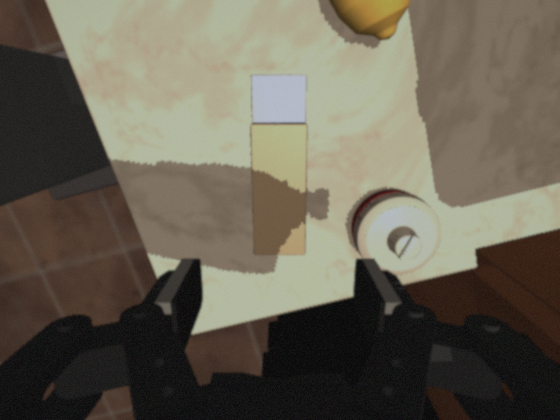

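The wrist view shows the stone upright, its block at (279,190) and bare plate at (279,98), with the timer 57 mm to the right of the stone's axis. I'll narrow the gripper and go down part way to check the tip height.

```bash
python3 -m creep '[[[0,0.05,4,0,0,0.003,0.65],[0,0.05,8,0,0,0.003,0.65],[0,0.05,12,0,0,0.003,0.65],[0,0.05,14,0,0,0.003,0.65],[0,0.05,14.5,0,0,0.003,0.65],[0,0.05,14.5,0,0,0.003,0.65]]]' 60
cat >> h.py <<'E'
def tips(save=None):
    cal=calib("wrist");o=bot.get_obs();T=toolR();im,d=bot.read_camera("wrist");P=cloud(d,cal)
    L=T.inv().apply(P.reshape(-1,3)-o["eef_pos"]).reshape(420,560,3)*1000
    if save: cv2.imwrite(save,im)
    # finger front faces: local y about -11
    m=(abs(L[...,1]+11.5)<4)&(abs(L[...,0])<60)&(L[...,2]<-5)&(L[...,2]>-60)&(P[...,2]>.0)&(d>0)
    for sgn in(-1,1):
        q=L[m&(L[...,0]*sgn>2)]
        if len(q): print("finger",sgn,len(q),"tool-z max(mm)",np.percentile(q[:,2],99.5).round(1),"x",np.percentile(q[:,0],[2,98]).round(1))
    return im,P,L
E
python3 - <<'E'
from h import *
tips("pics/l.png")
go([.4965,-.1563,.005],np.deg2rad(75.1+90))
E
```

```text
t: 10.35
eef_pos: [0.4968, -0.1568, 0.006]
tool_rot: [-0.0, 0.991, -0.133, 0.0]
contact_force: [-0.1, -0.5, -0.3]
gripper_width: 0.651
finger -1 1867 tool-z max(mm) -17.1 x [-39.8  -3.1]
finger 1 1859 tool-z max(mm) -17.0 x [ 2.9 39.5]
t 10.4 shift cm [-0.08 -0.07  0.14] turn [-0.    -0.001 -0.007] F [ 1.22 -0.17  0.28] w 0.655 tcp_h mm [-318.9   18.8    6.4] q7 0.37
```

View pics/l.png

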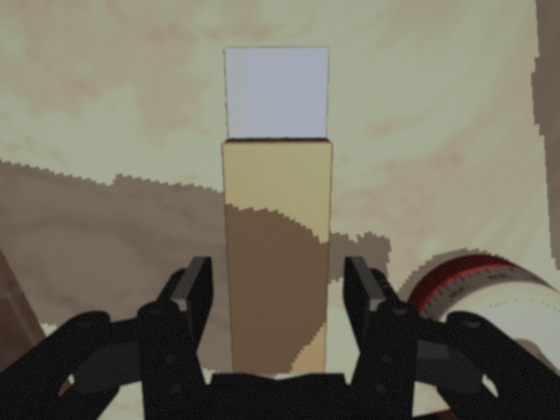

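Run:
```python
from h import *
im,P,L=tips()
for c in (205,208,350,353): print(c,[(r,L[r,c].round().astype(int).tolist(),round(P[r,c,2]*1000)) for r in range(254,275,4)])
```

```text
finger -1 1892 tool-z max(mm) -16.8 x [-40.2  -3.2]
finger 1 1856 tool-z max(mm) -16.7 x [ 2.9 39.5]
205 [(254, [-38, 4, 8], -2), (258, [-29, -11, -31], 37), (262, [-29, -11, -35], 41), (266, [-28, -11, -38], 44), (270, [-28, -10, -38], 44), (274, [-28, -8, -39], 45)]
208 [(254, [-36, 3, 6], 0), (258, [-28, -11, -30], 36), (262, [-28, -10, -32], 38), (266, [-28, -9, -32], 39), (270, [-28, -7, -33], 39), (274, [-28, -5, -33], 39)]
350 [(254, [37, 3, 7], 0), (258, [29, -11, -31], 37), (262, [28, -12, -35], 41), (266, [27, -11, -38], 45), (270, [28, -9, -37], 43), (274, [27, -8, -39], 45)]
353 [(254, [39, 4, 8], -1), (258, [30, -11, -31], 37), (262, [29, -12, -35], 41), (266, [28, -11, -38], 45), (270, [28, -11, -41], 47), (274, [27, -11, -44], 50)]
```

At opening 0.65 the tips sit 30 mm short of the reported TCP, at z≈36 mm. Going down 20 mm more and gripping.

```bash
python3 -m creep '[[[0,0,0.7,0,0,0,0.65],[0,0,1.4,0,0,0,0.65],[0,0,2.0,0,0,0,0.65],[0,0,2.0,0,0,0,0.65],[0,0,2.0,0,0,0,0.4],[0,0,2.0,0,0,0,0.4],[0,0,2.0,0,0,0,0.4],[0,0,2.0,0,0,0,0.4],[0,0,2.0,0,0,0,0.4]]]' 60
python3 - <<'E'
from h import *
im,P,L=tips("pics/m.png")
for c in (212,215,218,338,342,346): print(c,[(r,L[r,c].round().astype(int).tolist(),round(P[r,c,2]*1000)) for r in range(246,275,4)])
go([.4965,-.1563,-.0145],np.deg2rad(75.1+90))
E
```

```text
t: 11.58
eef_pos: [0.4962, -0.1577, -0.0142]
tool_rot: [-0.0, 0.991, -0.134, 0.0]
contact_force: [-2.2, -0.1, 6.0]
gripper_width: 0.508
finger -1 2285 tool-z max(mm) -14.2 x [-52.1  -2.8]
finger 1 2265 tool-z max(mm) -14.2 x [ 2.9 53.6]
212 [(246, [-30, -9, -13], -1), (250, [-30, -7, -12], -2), (254, [-27, -11, -27], 13), (258, [-26, -12, -32], 17), (262, [-26, -11, -34], 20), (266, [-25, -11, -38], 24), (270, [-25, -11, -42], 28), (274, [-24, -12, -45], 31)]
215 [(246, [-28, -9, -14], -1), (250, [-28, -8, -14], 0), (254, [-26, -12, -27], 13), (258, [-25, -11, -31], 16), (262, [-25, -11, -34], 20), (266, [-24, -11, -37], 23), (270, [-23, -12, -42], 28), (274, [-23, -11, -45], 31)]
218 [(246, [-23, -20, -39], 24), (250, [-23, -18, -38], 24), (254, [-23, -16, -37], 23), (258, [-23, -14, -36], 22), (262, [-24, -11, -35], 21), (266, [-23, -11, -38], 24), (270, [-22, -11, -42], 28), (274, [-22, -11, -43], 29)]
338 [(246, [27, -10, -15], 1), (250, [27, -8, -14], 0), (254, [25, -11, -27], 13), (258, [24, -12, -32], 18), (262, [23, -11, -35], 21), (266, [22, -12, -39], 25), (270, [22, -11, -42], 28), (274, [22, -11, -45], 31)]
342 [(246, [29, -9, -14], 0), (250, [29, -7, -14], -1), (254, [26, -11, -27], 13), (258, [26, -11, -31], 16), (262, [25, -11, -35], 20), (266, [24, -11, -38], 24), (270, [23, -12, -42], 28), (274, [23, -12, -45], 31)]
346 [(246, [30, -10, -14], 0), (250, [31, -7, -13], -1), (254, [28, -12, -28], 14), (258, [27, -11, -31], 17), (262, [26, -11, -35], 20), (266, [26, -11, -38], 24), (270, [25, -11, -41], 27), (274, [25, -11, -45], 31)]
t 11.62 shift cm [-0.01 -0.14  0.03] turn [-0.    -0.    -0.008] F [-1.68 -1.16  5.5 ] w 0.511 tcp_h mm [-319.4   19.7  -14.2] q7 0.39
```

View pics/m.png

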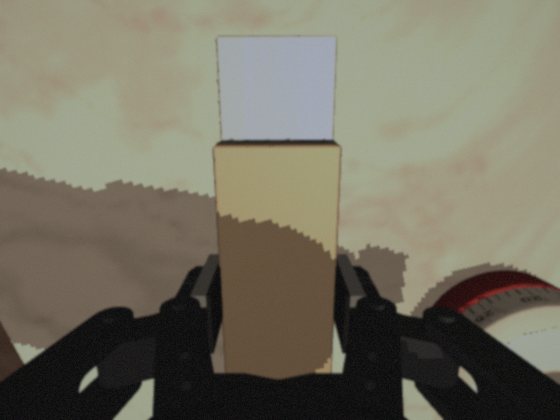

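The stone is gripped at 0.51 with the tips 13 mm above its underside. Lift it and measure its pose in the hand.

```bash
python3 -m creep '[[[0,0,-1,0,0,0,0.4],[0,0,-3,0,0,0,0.4],[0,0,-6,0,0,0,0.4],[0,0,-10,0,0,0,0.4],[0,0,-10,0,0,0,0.4],[0,0,-10,0,0,0,0.4]]]' 60
cat >> h.py <<'E'
def inhand():
    im,P,L=tips()
    m=(abs(L[...,0])<24)&(L[...,1]<-25)&(L[...,1]>-130)
    top=L[m&(L[...,2]>-46)&(L[...,2]<-32)]; pl=L[m&(L[...,2]>-26)&(L[...,2]<-10)]
    if len(top)<50 or len(pl)<50: print(len(top),len(pl)); return
    r=cv2.minAreaRect(pl[:,:2].astype(np.float32)); b=cv2.boxPoints(r)
    print("top z",np.median(top[:,2]).round(1),"front edge y",np.percentile(top[:,1],1).round(1),"x range",np.percentile(top[:,0],[1,99]).round(1))
    print("plate z",np.median(pl[:,2]).round(1),"tip y",np.percentile(pl[:,1],1).round(1),"rect",np.round(r[0],1),np.round(r[1],1),round(r[2],2))
    A=np.c_[top[:,:2],np.ones(len(top))]; print("top plane slopes x,y",np.linalg.lstsq(A,top[:,2],rcond=None)[0][:2].round(4))
    A=np.c_[pl[:,:2],np.ones(len(pl))]; print("plate slopes x,y",np.linalg.lstsq(A,pl[:,2],rcond=None)[0][:2].round(4))
E
python3 - <<'E'
from h import *
inhand()
go([*hw([-.064,0,0])[:2],.10],HY+np.pi/2)
E
```

```text
t: 12.38
eef_pos: [0.4956, -0.1569, 0.0849]
tool_rot: [-0.0, 0.991, -0.133, -0.001]
contact_force: [0.0, -0.3, -4.7]
gripper_width: 0.514
finger -1 2058 tool-z max(mm) -27.7 x [-33.9  -2.8]
finger 1 2057 tool-z max(mm) -27.6 x [ 2.9 33.7]
top z -38.5 front edge y -57.3 x range [-22.5  21.2]
plate z -18.4 tip y -94.8 rect [ -0.9 -76.3] [38.3 45.3] 89.78
top plane slopes x,y [-0.0004 -0.0149]
plate slopes x,y [-0.0009 -0.0133]
t 12.43 shift cm [ -7.26 -24.48  -1.54] turn [-0.     0.002 -0.369] F [ 0.11  0.59 -5.14] w 0.512 tcp_h mm [-318.5   20.7   84.5] q7 0.28
```

```bash
python3 -m creep '[[[-1,-3,-1.5,0,0,-0.1,0.4],[-2.5,-8,-1.5,0,0,-0.2,0.4],[-4,-13,-1.5,0,0,-0.3,0.4],[-5.5,-18,-1.5,0,0,-0.369,0.4],[-6.7,-22,-1.5,0,0,-0.369,0.4],[-7.26,-24.5,-1.5,0,0,-0.369,0.4],[-7.26,-24.5,-1.5,0,0,-0.369,0.4],[-7.26,-24.5,-1.5,0,0,-0.369,0.4]]]' 60
python3 - <<'E'
from h import *
inhand()
im,P,L=tips("pics/n.png")
np.savez("/tmp/n.npz",H=wh(P.reshape(-1,3)).reshape(P.shape)*1000,im=im)
go([*hw([-.055,0,0])[:2],.03],HY+np.pi/2)
E
```

```text
t: 13.42
eef_pos: [0.4903, 0.0969, 0.0996]
tool_rot: [0.001, 0.999, 0.05, -0.001]
contact_force: [0.4, -0.4, -4.8]
gripper_width: 0.514
finger -1 2056 tool-z max(mm) -27.8 x [-33.9  -3. ]
finger 1 2080 tool-z max(mm) -27.4 x [ 3.  33.7]
top z -38.5 front edge y -57.4 x range [-22.4  21.4]
plate z -18.5 tip y -94.9 rect [ -0.8 -76.3] [38.3 45.3] 89.78
top plane slopes x,y [-0.0002 -0.0144]
plate slopes x,y [-0.0006 -0.0131]
finger -1 2070 tool-z max(mm) -27.8 x [-34.1  -3. ]
finger 1 2073 tool-z max(mm) -28.0 x [ 3.  33.8]
t 13.53 shift cm [-0.05 -1.1   7.  ] turn [ 0.001  0.001 -0.003] F [-0.68 -0.29 -3.99] w 0.51 tcp_h mm [-65.9  -0.6 100.1] q7 0.03
```

View pics/n.png

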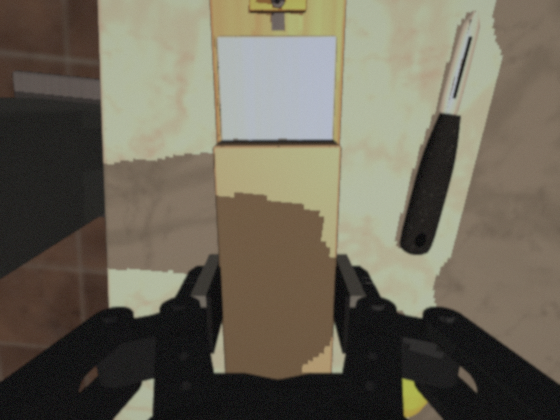

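The view shows the stone over the holder, its plate at (277,88), and the brass stop visible at (278,6). I'll compare the stone with the holder in the same picture.

Run:
```python
import numpy as np
H=np.load("/tmp/n.npz")["H"]
for r in (30,60,90,120):
    row=H[r]; m=(row[:,2]>14)&(row[:,2]<26); y=row[m,1]; y=y[abs(y)<60]
    s=(row[:,2]>100)&(row[:,2]<130); ys=row[s,1]
    print(r,"holder y",y.min().round(1),y.max().round(1),"mid",((y.min()+y.max())/2).round(2),"stone y",(ys.min().round(1),ys.max().round(1),((ys.min()+ys.max())/2).round(2)) if s.sum() else None)
for r in range(0,30,2): print(r,[H[r,c].round(1).tolist() for c in (262,278,295)])
```

```text
30 holder y -41.6 41.2 mid -0.21 stone y None
60 holder y -41.9 41.8 mid -0.05 stone y (np.float64(-21.7), np.float64(22.6), np.float64(0.43))
90 holder y -41.6 41.3 mid -0.14 stone y (np.float64(-22.2), np.float64(22.1), np.float64(-0.05))
120 holder y -41.7 41.7 mid 0.01 stone y (np.float64(-22.1), np.float64(22.2), np.float64(0.06))
0 [[63.3, 8.9, 26.6], [62.9, -0.5, 28.2], [63.3, -10.5, 26.3]]
2 [[61.8, 8.8, 28.3], [61.5, -0.5, 29.5], [62.1, -10.5, 26.8]]
4 [[61.0, 8.9, 27.2], [60.8, -0.5, 28.2], [60.9, -10.5, 27.5]]
6 [[60.3, 9.0, 25.8], [59.6, -0.5, 28.7], [59.9, -10.5, 27.2]]
8 [[58.8, 8.9, 27.9], [58.9, -0.5, 27.3], [59.1, -10.6, 26.2]]
10 [[57.9, 8.9, 27.2], [58.0, -0.5, 26.6], [58.1, -10.6, 26.0]]
12 [[58.0, 9.2, 21.8], [58.1, -0.5, 21.3], [57.9, -10.8, 22.1]]
14 [[57.2, 9.2, 20.1], [57.0, -0.5, 21.0], [57.1, -10.9, 20.7]]
16 [[56.4, 9.3, 18.9], [56.2, -0.5, 19.6], [56.1, -10.9, 20.3]]
18 [[55.2, 9.3, 19.1], [55.1, -0.5, 19.8], [55.1, -10.9, 19.5]]
20 [[54.0, 9.3, 19.9], [53.9, -0.5, 20.2], [54.1, -11.0, 18.8]]
22 [[52.9, 9.3, 19.5], [52.9, -0.5, 19.8], [52.7, -10.9, 20.5]]
24 [[51.7, 9.3, 20.2], [51.4, -0.5, 21.7], [51.7, -11.0, 20.0]]
26 [[50.8, 9.4, 19.1], [50.8, -0.5, 19.0], [50.8, -11.0, 19.0]]
28 [[49.5, 9.4, 20.1], [49.5, -0.5, 19.9], [49.5, -11.0, 19.5]]
```

Stone and holder agree sideways within 0.2 mm, and the stop's face shows at x≈58 mm. Moving forward and lowering to just above the bed.

```bash
python3 -m creep '[[[0,-0.5,2,0,0,0,0.4],[0,-1.1,4,0,0,0,0.4],[0,-1.1,6,0,0,0,0.4],[0,-1.1,7.5,0,0,0,0.4],[0,-1.1,8.4,0,0,0,0.4],[0,-1.1,8.8,0,0,0,0.4],[0,-1.1,8.8,0,0,0,0.4],[0,-1.1,8.8,0,0,0,0.4]]]' 60
python3 - <<'E'
from h import *
im,P,L=tips("pics/o.png")
go([*hw([-.055,0,0])[:2],.0065],HY+np.pi/2)
im,d=bot.read_camera("scene");cv2.imwrite("pics/o2.png",cv2.resize(im[200:300,180:330],(750,500)))
E
```

```text
t: 14.52
eef_pos: [0.4905, 0.1089, 0.0131]
tool_rot: [-0.0, 0.999, 0.05, 0.0]
contact_force: [-0.5, 0.7, -4.7]
gripper_width: 0.511
finger -1 2561 tool-z max(mm) -5.4 x [-40.8  -3.1]
finger 1 2527 tool-z max(mm) -5.4 x [ 3.  37.9]
t 14.57 shift cm [-0.16  0.16  0.66] turn [-0.    -0.001 -0.001] F [-0.25  0.39 -5.04] w 0.515 tcp_h mm [-53.4  -1.6  13.1] q7 0.11
```

View pics/o.png

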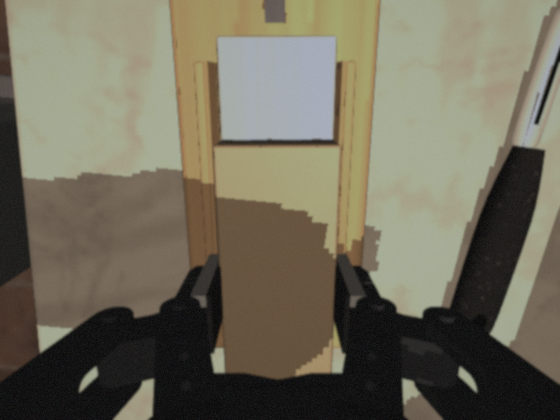

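View pics/o2.png

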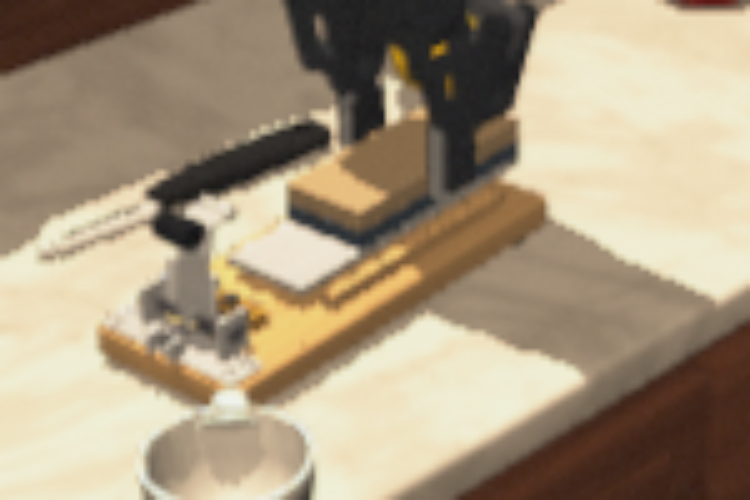

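Run:
```python
from h import *
E=[]
for i in range(4):
    im,P,L=tips() if i==0 else (bot.read_camera("wrist")[0],P,L); E.append(wh(bot.get_obs()["eef_pos"])*1000)
print(np.round(E,1),np.mean(E,0).round(2))
H=wh(P.reshape(-1,3)).reshape(P.shape)*1000
for r in (70,90,110,130):
    row=H[r]; rr=(row[:,2]>25)&(row[:,2]<30.5)
    st=(abs(row[:,1])<24)&(row[:,2]>30.5)
    wd=(row[:,2]>14)&(row[:,2]<26)&(abs(row[:,1])<60)
    for nm,q in(("rail+",row[rr&(row[:,1]>22)]),("rail-",row[rr&(row[:,1]<-22)]),("plate",row[(abs(row[:,1])<23)]),("wood",row[wd])):
        if len(q): print(r,nm,q[:,1].min().round(1),q[:,1].max().round(1),"z",np.median(q[:,2]).round(1))
print([ (c,H[90,c].round(1).tolist()) for c in list(range(192,226,2))+list(range(330,362,2))])
```

```text
finger -1 2528 tool-z max(mm) -5.3 x [-40.6  -3.1]
finger 1 2491 tool-z max(mm) -5.3 x [ 3.  38.2]
[[-53.4  -1.5  13. ]
 [-53.4  -1.4  12.9]
 [-53.4  -1.3  12.8]
 [-53.5  -1.3  12.8]] [-53.43  -1.39  12.87]
70 rail+ 24.1 31.3 z 26.6
70 rail- -31.5 -22.5 z 27.0
70 plate -22.5 21.2 z 31.6
70 wood -42.0 41.0 z 19.6
90 rail+ 25.4 31.0 z 26.9
90 rail- -31.7 -24.8 z 27.2
90 plate -22.7 21.0 z 31.6
90 wood -41.2 41.5 z 19.5
110 rail+ 24.5 30.9 z 26.8
110 rail- -31.7 -25.8 z 26.7
110 plate -22.9 21.1 z 31.6
110 wood -41.9 41.1 z 19.6
130 rail+ 25.2 30.9 z 27.1
130 rail- -31.7 -23.5 z 27.3
130 plate -22.9 21.0 z 31.5
130 wood -42.1 41.5 z 19.6
[(192, [22.8, 34.2, 19.4]), (194, [22.9, 33.5, 19.1]), (196, [22.6, 31.0, 26.5]), (198, [22.6, 30.1, 27.3]), (200, [22.6, 29.4, 26.6]), (202, [22.6, 28.4, 27.8]), (204, [22.6, 27.9, 26.2]), (206, [22.6, 27.0, 26.6]), (208, [22.6, 26.1, 27.3]), (210, [22.6, 25.4, 27.1]), (212, [22.7, 25.0, 24.9]), (214, [22.7, 24.3, 23.8]), (216, [22.8, 23.8, 22.0]), (218, [22.9, 23.6, 18.4]), (220, [22.4, 20.7, 31.6]), (222, [22.4, 20.0, 31.4]), (224, [22.5, 19.4, 30.1]), (330, [22.4, -21.5, 31.6]), (332, [22.5, -22.3, 31.0]), (334, [22.5, -23.2, 30.7]), (336, [22.6, -24.8, 25.3]), (338, [22.6, -25.4, 26.3]), (340, [22.6, -26.1, 26.7]), (342, [22.6, -26.9, 26.7]), (344, [22.6, -27.6, 27.3]), (346, [22.5, -28.3, 28.1]), (348, [22.6, -29.1, 27.7]), (350, [22.6, -29.9, 27.9]), (352, [22.6, -30.8, 27.0]), (354, [22.6, -31.7, 26.6]), (356, [22.8, -34.1, 18.9]), (358, [22.8, -34.8, 19.8]), (360, [22.8, -35.6, 19.9])]
```

The stone sits about 0.6 mm to -y of the rails' middle, which is tool +x. Correct that and lower the last few millimetres slowly.

```bash
python3 -m creep '[[[-0.06,0,0,0,0,0,0.4],[-0.06,0,0.2,0,0,0,0.4],[-0.06,0,0.35,0,0,0,0.4],[-0.06,0,0.45,0,0,0,0.4],[-0.06,0,0.55,0,0,0,0.4],[-0.06,0,0.55,0,0,0,0.4]]]' 60
python3 -m creep '[[[0,0,0.05,0,0,0,0.4],[0,0,0.05,0,0,0,0.4]]]' 60
python3 - <<'E'
from h import *
inhand()
go([*hw([-.055,0,0])[:2],.0065],HY+np.pi/2)
E
```

```text
t: 15.58
eef_pos: [0.4894, 0.1088, 0.007]
tool_rot: [0.0, 0.999, 0.05, -0.0]
contact_force: [-1.4, -0.5, -3.8]
gripper_width: 0.507
t: 15.82
eef_pos: [0.4894, 0.1088, 0.0066]
tool_rot: [-0.0, 0.999, 0.05, 0.0]
contact_force: [0.2, -0.4, -4.8]
gripper_width: 0.516
finger -1 2583 tool-z max(mm) -11.4 x [-40.2  -3.1]
finger 1 2562 tool-z max(mm) -11.2 x [ 3.  39.6]
top z -38.5 front edge y -57.4 x range [-22.4  21.3]
plate z -18.1 tip y -107.8 rect [  0.  -82.3] [48.  52.5] 0.02
top plane slopes x,y [ 0.0001 -0.0137]
plate slopes x,y [ 0.0153 -0.1265]
t 15.88 shift cm [-0.06  0.14  0.01] turn [-0.    -0.    -0.001] F [ 0.38 -0.05 -4.98] w 0.508 tcp_h mm [-53.6  -0.6   6.6] q7 0.11
```

```bash
python3 -m creep '[[[0,0,0.04,0,0,0,0.4],[0,0,0.04,0,0,0,0.4]]]' 60
python3 -m creep '[[[0,0,0.04,0,0,0,0.4],[0,0,0.04,0,0,0,0.4]]]' 60
python3 -m creep '[[[0,0,0.04,0,0,0,0.4],[0,0,0.04,0,0,0,0.4]]]' 60
```

```text
t: 16.12
eef_pos: [0.4895, 0.1088, 0.0062]
tool_rot: [-0.0, 0.999, 0.05, 0.0]
contact_force: [-0.5, 0.2, -3.7]
gripper_width: 0.51
t: 16.38
eef_pos: [0.4895, 0.1088, 0.0058]
tool_rot: [-0.0, 0.999, 0.05, 0.0]
contact_force: [0.3, -0.2, -3.6]
gripper_width: 0.514
t: 16.62
eef_pos: [0.4895, 0.1087, 0.0058]
tool_rot: [-0.0, 0.999, 0.05, -0.0]
contact_force: [-1.7, -0.8, 5.9]
gripper_width: 0.51
```

Contact with the bed: force went from -3.6 to +5.9 N. Let the stone settle, then regrip lightly.

```bash
python3 -m creep '[[[0,0,0,0,0,0,0.6],[0,0,0,0,0,0,0.6],[0,0,0,0,0,0,0.6],[0,0,-0.05,0,0,0,0.4],[0,0,-0.05,0,0,0,0.4],[0,0,-0.05,0,0,0,0.4],[0,0,-0.05,0,0,0,0.4]]]' 20
python3 - <<'E'
from h import *
im,P,L=tips("pics/p.png"); H=wh(P.reshape(-1,3)).reshape(P.shape)*1000
m=(abs(H[...,1])<24)&(H[...,2]>40)&(H[...,2]<50)&(H[...,0]<20)&(H[...,0]>-40)
t=H[m]; A=np.c_[t[:,:2],np.ones(len(t))]; print("top z",np.median(t[:,2]),np.linalg.lstsq(A,t[:,2],rcond=None)[0][:2],"y",np.percentile(t[:,1],[1,99]),"edge x",np.percentile(t[:,0],99))
for r in range(20,60,3): print(r,H[r,278].round(1))
go([*hw([-.055,0,0])[:2],.0065],HY+np.pi/2)
E
```

```text
t: 17.5
eef_pos: [0.4891, 0.1087, 0.0057]
tool_rot: [0.0, 0.999, 0.051, -0.0]
contact_force: [-1.0, -0.4, -4.5]
gripper_width: 0.519
finger -1 2590 tool-z max(mm) -12.4 x [-39.9  -3.1]
finger 1 2637 tool-z max(mm) -12.4 x [ 3.  39.9]
top z 44.43333560351112 [-4.09076373e-03 -4.99605618e-05] y [-21.71995608  22.03178157] edge x 3.6110101300999924
20 [47.7 -0.3 18.8]
23 [46.7 -0.3 18.4]
26 [45.6 -0.3 18.7]
29 [44.5 -0.3 19.3]
32 [43.3 -0.3 20.3]
35 [41.7 -0.3 23.2]
38 [40.4 -0.3 24.9]
41 [39.5 -0.3 24.3]
44 [38.5 -0.3 24.3]
47 [37.5 -0.3 24.2]
50 [36.6 -0.3 23. ]
53 [35.4 -0.3 24.3]
56 [34.4 -0.3 24.1]
59 [33.4 -0.3 23.9]
t 17.55 shift cm [-0.03  0.14 -0.08] turn [ 0.     0.001 -0.001] F [-0.39  0.36 -4.5 ] w 0.519 tcp_h mm [-53.6  -0.3   5.7] q7 0.12
```

View pics/p.png

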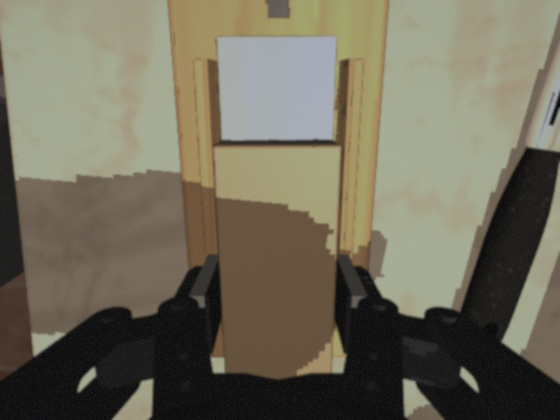

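The stone now lies flat: slope 0.4 %, y≈0.1 mm, tip at x≈41. Slide it forward 14 mm, then creep and feel for the stop.

```bash
python3 -m creep '[[[0,0,0.03,0,0,0,0.4],[0,-0.3,0.03,0,0,0,0.4],[0,-0.6,0.03,0,0,0,0.4],[0,-0.9,0.03,0,0,0,0.4],[0,-1.2,0.03,0,0,0,0.4],[0,-1.35,0.03,0,0,0,0.4],[0,-1.35,0.03,0,0,0,0.4]]]' 25
python3 - <<'E'
from h import *
im,P,L=tips("pics/q.png"); H=wh(P.reshape(-1,3)).reshape(P.shape)*1000
for r in range(2,60,3): print(r,H[r,262].round(1))
for i in range(4):
    bot.read_camera("top"); go([*hw([-.055,0,0])[:2],.0065],HY+np.pi/2)
E
```

```text
t: 18.42
eef_pos: [0.4883, 0.1225, 0.0057]
tool_rot: [-0.0, 0.999, 0.051, 0.0]
contact_force: [1.0, -0.4, 0.2]
gripper_width: 0.519
finger -1 2578 tool-z max(mm) -12.3 x [-40.4  -3.1]
finger 1 2570 tool-z max(mm) -12.4 x [ 3.  39.3]
2 [65.4  4.8 27.7]
5 [64.8  4.9 26.4]
8 [63.5  4.9 27.5]
11 [62.5  4.9 27.8]
14 [62.   5.  25.8]
17 [60.9  4.9 26.6]
20 [59.7  4.9 27.7]
23 [58.8  5.  27.1]
26 [58.1  5.  25.9]
29 [58.   5.2 20.6]
32 [57.3  5.3 19. ]
35 [56.2  5.3 19.3]
38 [54.4  5.1 24.1]
41 [53.3  5.1 24.3]
44 [52.2  5.1 24.9]
47 [51.2  5.1 24.8]
50 [50.3  5.2 23.8]
53 [49.   5.1 26.2]
56 [48.3  5.2 23.5]
59 [47.2  5.2 24.1]
t 18.52 shift cm [-0.08  1.52 -0.08] turn [-0.    -0.    -0.001] F [ 0.34 -0.77  0.55] w 0.518 tcp_h mm [-39.8  -0.8   5.7] q7 0.09
t 18.57 shift cm [-0.08  1.52 -0.08] turn [-0.    -0.    -0.001] F [ 0.26 -0.84  1.72] w 0.523 tcp_h mm [-39.8  -0.8   5.7] q7 0.09
t 18.62 shift cm [-0.08  1.52 -0.08] turn [-0.    -0.    -0.001] F [ 0.43 -0.57  1.06] w 0.52 tcp_h mm [-39.8  -0.8   5.7] q7 0.09
t 18.68 shift cm [-0.08  1.52 -0.08] turn [-0.    -0.    -0.001] F [-0.   -0.22  0.87] w 0.52 tcp_h mm [-39.8  -0.8   5.7] q7 0.09
```

View pics/q.png

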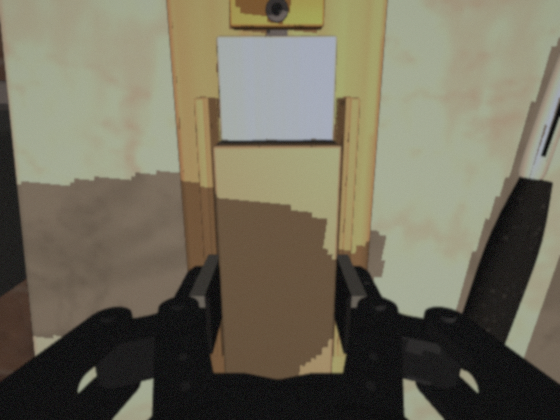

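The gap to the stop is about 3 mm: plate edge at row 36, brass at row 27. Creeping.

```bash
python3 -m creep '[[[0,-0.1,0,0,0,0,0.4],[0,-0.2,0,0,0,0,0.4],[0,-0.2,0,0,0,0,0.4]]]' 25
python3 -m creep '[[[0,-0.04,0,0,0,0,0.4],[0,-0.04,0,0,0,0,0.4]]]' 25
python3 -m creep '[[[0,-0.04,0,0,0,0,0.4],[0,-0.04,0,0,0,0,0.4]]]' 25
```

```text
t: 19.05
eef_pos: [0.488, 0.1238, 0.0057]
tool_rot: [0.0, 0.999, 0.05, 0.0]
contact_force: [-0.1, -4.2, 2.6]
gripper_width: 0.52
t: 19.3
eef_pos: [0.488, 0.1243, 0.0057]
tool_rot: [0.0, 0.999, 0.05, 0.0]
contact_force: [0.5, -4.6, 3.8]
gripper_width: 0.518
t: 19.55
eef_pos: [0.4879, 0.1249, 0.0057]
tool_rot: [0.0, 0.999, 0.05, 0.0]
contact_force: [0.0, -5.4, 4.5]
gripper_width: 0.519
```

Run:
```python
from h import *
im,P,L=tips("pics/r.png"); H=wh(P.reshape(-1,3)).reshape(P.shape)*1000
for r in range(18,44,2): print(r,H[r,262].round(1),H[r,300].round(1))
for i in range(3):
    bot.read_camera("top"); go([*hw([-.055,0,0])[:2],.0065],HY+np.pi/2)
cv2.imwrite("pics/r2.png",cv2.resize(im[0:80,200:360],(800,400),interpolation=cv2.INTER_NEAREST))
```

```text
finger -1 2581 tool-z max(mm) -12.2 x [-40.2  -3.1]
finger 1 2597 tool-z max(mm) -12.4 x [ 3.  39.5]
18 [62.9  5.  26.8] [63.  -8.6 26.3]
20 [62.3  5.  26.6] [62.4 -8.6 26. ]
22 [61.4  5.  27.6] [61.5 -8.6 27.2]
24 [60.9  5.  27.1] [60.9 -8.6 27.2]
26 [60.5  5.1 25.8] [60.3 -8.6 26.7]
28 [59.7  5.1 26.2] [59.4 -8.6 27.9]
30 [58.8  5.  27.5] [58.8 -8.6 27.6]
32 [58.4  5.1 26.6] [58.3 -8.7 26.7]
34 [57.8  5.1 25.9] [57.7 -8.7 26.3]
36 [57.4  5.2 24.4] [57.5 -8.9 23.8]
38 [56.8  5.2 24. ] [56.6 -8.8 24.8]
40 [56.   5.2 24.5] [55.9 -8.8 25. ]
42 [55.4  5.2 24.2] [55.4 -8.9 24.3]
t 19.65 shift cm [-0.07  1.76 -0.08] turn [ 0.    -0.    -0.001] F [ 0.59 -4.26  4.58] w 0.526 tcp_h mm [-37.4  -0.7   5.7] q7 0.09
t 19.7 shift cm [-0.07  1.76 -0.08] turn [ 0.    -0.    -0.001] F [-0.54 -5.54  5.1 ] w 0.522 tcp_h mm [-37.4  -0.7   5.7] q7 0.09
t 19.75 shift cm [-0.07  1.76 -0.08] turn [ 0.    -0.    -0.001] F [ 0.71 -4.83  5.24] w 0.517 tcp_h mm [-37.4  -0.7   5.7] q7 0.09
```

View pics/r2.png

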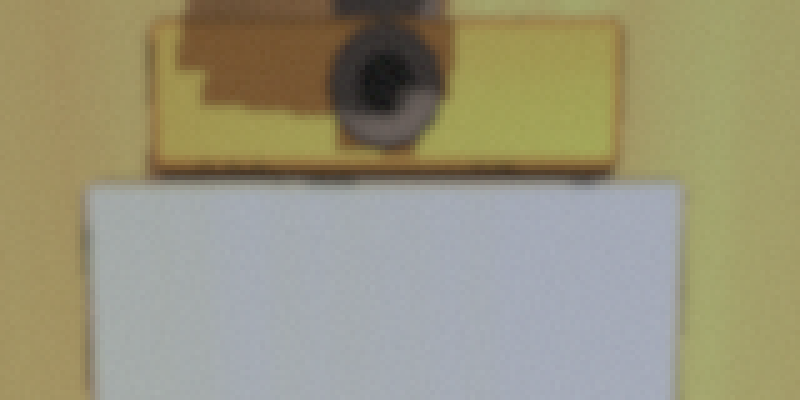

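The gap is about 1 px or closed. The 5 N is probably mostly bed friction, since the tool is pressing down 5 N. I'll ease up and push on in small steps.

```bash
python3 -m creep '[[[0,0,-0.03,0,0,0,0.4],[0,0,-0.03,0,0,0,0.4]]]' 25
python3 -m creep '[[[0,-0.03,0,0,0,0,0.4],[0,-0.03,0,0,0,0,0.4]]]' 25
python3 -m creep '[[[0,-0.03,0,0,0,0,0.4],[0,-0.03,0,0,0,0,0.4]]]' 25
```

```text
t: 20.0
eef_pos: [0.4878, 0.1249, 0.0057]
tool_rot: [0.0, 0.999, 0.05, -0.0]
contact_force: [1.8, -5.2, -0.4]
gripper_width: 0.522
t: 20.25
eef_pos: [0.4878, 0.125, 0.0057]
tool_rot: [0.0, 0.999, 0.05, 0.0]
contact_force: [1.9, -4.3, -0.8]
gripper_width: 0.518
t: 20.5
eef_pos: [0.4878, 0.125, 0.0057]
tool_rot: [0.0, 0.999, 0.05, 0.0]
contact_force: [2.1, -5.8, -0.8]
gripper_width: 0.522
```

```bash
python3 -m creep '[[[0,-0.03,0,0,0,0,0.4],[0,-0.03,0,0,0,0,0.4]]]' 25
python3 -m creep '[[[0,-0.03,0,0,0,0,0.4],[0,-0.03,0,0,0,0,0.4]]]' 25
python3 - <<'E'
from h import *
F=[]
for i in range(4):
    im,d=bot.read_camera("wrist"); F.append(bot.get_obs()["contact_force"])
print(np.mean(F,0)); go([*hw([-.055,0,0])[:2],.0065],HY+np.pi/2)
cv2.imwrite("pics/s.png",cv2.resize(im[0:80,200:360],(800,400),interpolation=cv2.INTER_NEAREST))
E
```

```text
t: 20.75
eef_pos: [0.4878, 0.1249, 0.0057]
tool_rot: [0.001, 0.999, 0.05, 0.0]
contact_force: [2.0, -6.3, -0.8]
gripper_width: 0.521
t: 21.0
eef_pos: [0.4877, 0.1249, 0.0057]
tool_rot: [0.001, 0.999, 0.05, 0.0]
contact_force: [2.4, -7.3, -0.9]
gripper_width: 0.517
[ 2.57737594 -7.59338685 -0.29490883]
t 21.2 shift cm [-0.05  1.77 -0.08] turn [ 0.001  0.    -0.002] F [ 2.78 -7.11 -0.58] w 0.518 tcp_h mm [-37.3  -0.6   5.7] q7 0.08
```

View pics/s.png

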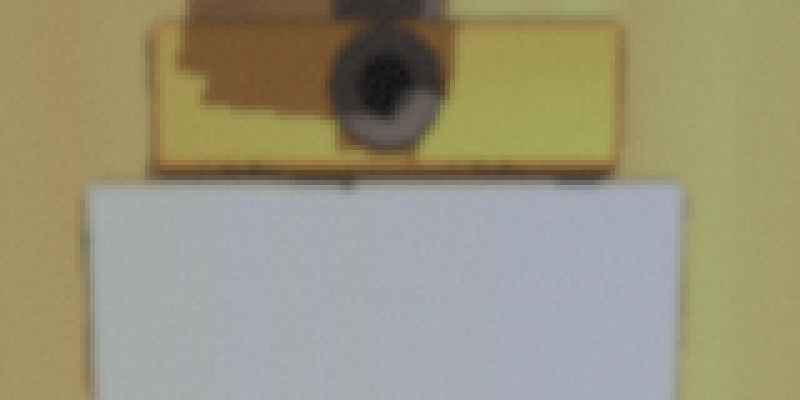

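The position has stayed at y=0.1249 while the push rose from 5 to 7.5 N. The image shows contact with the brass too, so the stone is seated. Unload a little, release and rise.

```bash
python3 -m creep '[[[0,0.05,0,0,0,0,0.4],[0,0.1,0,0,0,0,0.4],[0,0.1,0,0,0,0,0.62],[0,0.1,0,0,0,0,0.62],[0,0.1,0,0,0,0,0.62],[0,0.1,-2,0,0,0,0.62],[0,0.1,-6,0,0,0,0.62],[0,0.1,-10,0,0,0,0.5],[0,0.1,-10,0,0,0,0.5],[0,0.1,-10,0,0,0,0.5]]]' 25
python3 - <<'E'
from h import *
im,P,L=tips("pics/t.png"); H=wh(P.reshape(-1,3)).reshape(P.shape)*1000
cv2.imwrite("pics/t2.png",cv2.resize(im[60:200,200:360],(640,560),interpolation=cv2.INTER_CUBIC))
m=(abs(H[...,1])<24)&(H[...,2]>40)&(H[...,2]<48)&(H[...,0]<24)&(H[...,0]>-80)
t=H[m]; print("top",np.median(t[:,2]),"y",np.percentile(t[:,1],[1,99]),"edge x",np.percentile(t[:,0],99.5), cv2.minAreaRect(t[:,:2].astype(np.float32)))
m=(abs(H[...,1])<9)&(H[...,0]>80)&(H[...,0]<110)&(H[...,2]>60)&(H[...,2]<85)
q=H[m];print("knob",m.sum(),q.min(0),q.max(0))
go([*hw([.0895,-.0003,0])[:2],.106],HY+np.pi/2)
E
```

```text
t: 22.45
eef_pos: [0.4872, 0.1255, 0.1055]
tool_rot: [-0.0, 0.999, 0.051, -0.0]
contact_force: [0.3, 0.5, -0.9]
gripper_width: 0.506
finger -1 1175 tool-z max(mm) -25.7 x [-34.3 -21.5]
finger 1 1181 tool-z max(mm) -26.0 x [21.  33.7]
top 44.40404241983698 y [-22.10115272  21.82100569] edge x 19.691123981524495 ((-29.92601776123047, -0.12048721313476562), (100.18345642089844, 45.12932205200195), 0.08887974917888641)
knob 129 [80.00436529 -4.92426804 71.0975861 ] [82.59099342  4.89608825 76.26790645]
t 22.5 shift cm [  0.05 -12.64  -0.1 ] turn [ 0.     0.002 -0.   ] F [-0.35 -1.15 -0.9 ] w 0.501 tcp_h mm [-36.9   0.3 105. ] q7 -0.02
```

View pics/t.png

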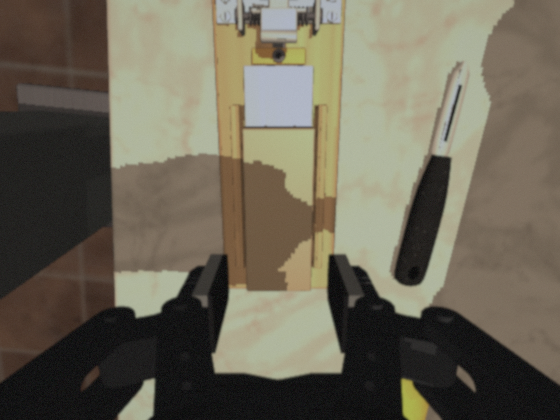

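View pics/t2.png

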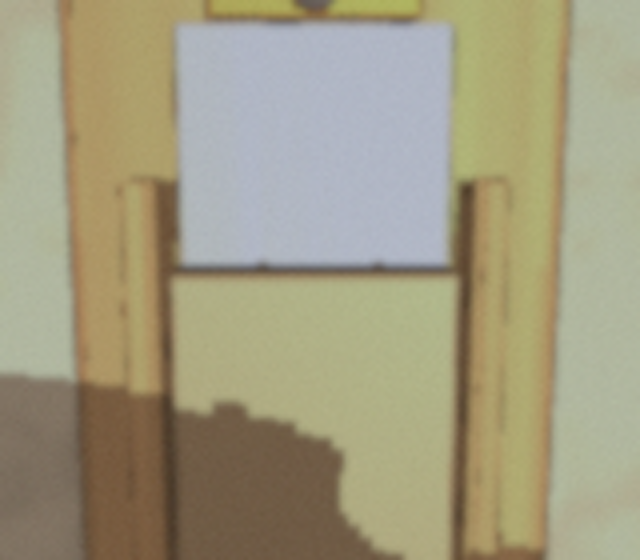

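The stone lies straight against the stop at y=-0.1 mm, yaw 0.1°. Now over the raised knob, and down to the pose where I let go of it earlier.

```bash
python3 -m creep '[[[0,-6,0,0,0,0,0.4],[0.05,-12.6,0,0,0,0,0.4],[0.05,-12.6,0,0,0,0,0.4],[0.05,-12.6,2,0,0,0,0.4],[0.05,-12.6,4,0,0,0,0.4],[0.05,-12.6,5.5,0,0,0,0.4],[0.05,-12.6,6.0,0,0,0,0.4],[0.05,-12.6,6.0,0,0,0,0.4]]]' 30
python3 - <<'E'
from h import *
im,P,L=tips("pics/u.png")
go([*hw([.0895,-.0003,0])[:2],.045],HY+np.pi/2)
im,d=bot.read_camera("scene");cv2.imwrite("pics/u2.png",cv2.resize(im[200:300,180:330],(750,500)))
E
```

```text
t: 23.5
eef_pos: [0.4755, 0.2502, 0.0456]
tool_rot: [0.0, 0.999, 0.05, -0.0]
contact_force: [-0.5, 0.2, 0.4]
gripper_width: 0.397
finger -1 1219 tool-z max(mm) -24.3 x [-30.1 -17.2]
finger 1 1195 tool-z max(mm) -25.0 x [16.7 29.5]
t 23.55 shift cm [-0.12 -0.07  0.11] turn [-0.    -0.    -0.001] F [-0.37  0.43 -0.68] w 0.399 tcp_h mm [88.8 -1.5 46.1] q7 -0.19
```

View pics/u.png

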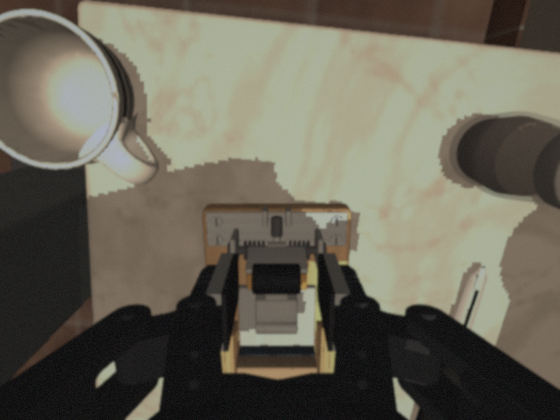

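View pics/u2.png

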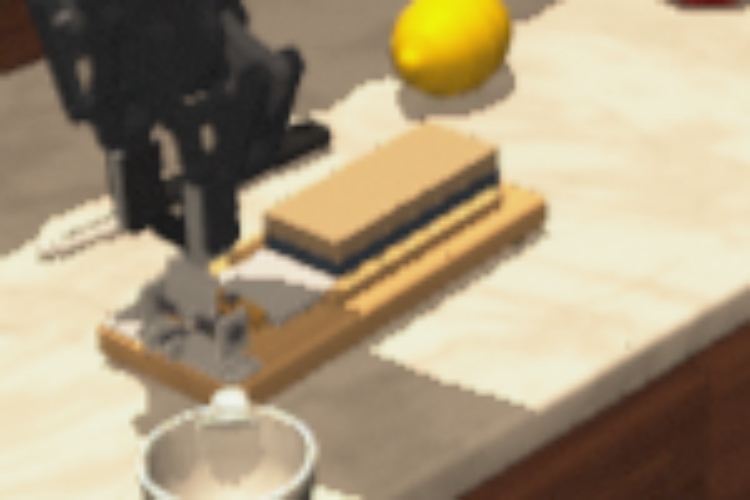

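Run:
```python
from h import *
im,P,L=tips()
for r in range(256,310,4): print(r,L[r,276].round(1),(wh(P[r,276])*1000).round(1))
```

```text
finger -1 1184 tool-z max(mm) -24.5 x [-30.1 -17.2]
finger 1 1207 tool-z max(mm) -24.3 x [16.8 29.7]
256 [-1.   2.8  3. ] [86.2 -0.6 43.4]
260 [-1.   3.6 -0. ] [85.4 -0.7 46.4]
264 [ -0.9  -7.  -27. ] [95.9 -0.8 73.4]
268 [ -0.8  -6.9 -30.6] [95.8 -0.8 77. ]
272 [ -0.8  -5.  -30.3] [93.9 -0.8 76.7]
276 [ -0.8  -4.2 -32.2] [93.1 -0.8 78.6]
280 [ -0.8  -2.8 -32.9] [91.7 -0.8 79.3]
284 [ -0.8  -1.4 -33.8] [90.4 -0.8 80.2]
288 [ -0.8   0.2 -34.2] [88.8 -0.8 80.5]
292 [ -0.8   3.3 -31.8] [85.6 -0.8 78.2]
296 [ -0.9   8.2 -26.5] [80.7 -0.7 72.9]
300 [ -0.9   9.5 -27.5] [79.4 -0.8 73.9]
304 [ -0.9  11.3 -27.7] [77.6 -0.7 74.1]
308 [ -0.9  13.3 -27.7] [75.7 -0.7 74.1]
```

The knob is between the pads, its axis 3 mm above the tip line and 0.8 mm off centre. Fine-adjust and pinch.

```bash
python3 -m creep '[[[-0.08,0,0.1,0,0,0,0.4],[-0.08,0,0.15,0,0,0,0.4],[-0.08,0,0.15,0,0,0,0.1],[-0.08,0,0.15,0,0,0,0.1],[-0.08,0,0.15,0,0,0,0.1],[-0.08,0,0.15,0,0,0,0.1],[-0.08,0,0.15,0,0,0,0.1]]]' 40
python3 - <<'E'
from h import *
go([*hw([.0895,-.0003,0])[:2],.045],HY+np.pi/2)
E
```

```text
t: 24.52
eef_pos: [0.4749, 0.2506, 0.0446]
tool_rot: [-0.0, 0.999, 0.05, 0.0]
contact_force: [-1.2, 0.4, 5.9]
gripper_width: 0.214
t 24.52 shift cm [-0.02 -0.05 -0.04] turn [-0.    -0.    -0.001] F [-1.22  0.44  5.92] w 0.214 tcp_h mm [89.  -0.5 44.6] q7 -0.19
```

```bash
python3 -m creep '[[[0,0.3,-0.03,0,0,0,0.1],[0,0.64,-0.03,0,0,0,0.1],[0,0.98,0,0,0,0,0.1],[0,1.27,0.04,0,0,0,0.1],[0,1.6,0.12,0,0,0,0.1],[0,1.88,0.2,0,0,0,0.1],[0,2.2,0.33,0,0,0,0.1],[0,2.46,0.45,0,0,0,0.1]]]' 40
python3 - <<'E'
from h import *
im,P,L=tips("pics/v.png")
go([*hw([.0654,-.0003,0])[:2],.0405],HY+np.pi/2)
for r in range(250,330,5): print(r,L[r,278].round(1),(wh(P[r,278])*1000).round(1))
E
```

```text
t: 25.52
eef_pos: [0.4773, 0.2284, 0.041]
tool_rot: [-0.002, 0.999, 0.051, 0.0]
contact_force: [-5.4, 3.0, 13.0]
gripper_width: 0.216
finger -1 1925 tool-z max(mm) -5.2 x [-21.9  -2.7]
finger 1 1888 tool-z max(mm) -5.3 x [ 2.6 21.6]
t 25.57 shift cm [-0.04  0.07  0.03] turn [-0.003 -0.001  0.   ] F [-2.86  3.46 11.83] w 0.217 tcp_h mm [66.1 -0.7 40.9] q7 -0.15
250 [  0.   -7.4 -13.2] [73.9 -0.6 54.2]
255 [ -0.  -12.2 -29.6] [78.7 -0.6 70.6]
260 [ -0.  -12.  -34.1] [78.6 -0.6 75.1]
265 [ -0.  -11.3 -37.1] [77.9 -0.6 78.1]
270 [ -0.   -9.3 -37.3] [75.8 -0.6 78.3]
275 [ -0.   -6.9 -36.8] [73.4 -0.6 77.8]
280 [ -0.   -5.2 -37.6] [71.7 -0.6 78.6]
285 [ -0.   -2.5 -36.5] [69.  -0.6 77.5]
290 [  0.   5. -27.] [61.5 -0.6 68. ]
295 [  0.    7.8 -26.4] [58.8 -0.6 67.3]
300 [  0.   11.4 -24.5] [55.2 -0.6 65.4]
305 [  0.   13.9 -24.3] [52.6 -0.7 65.2]
310 [  0.   15.9 -25.1] [50.7 -0.7 66. ]
315 [ 0.1 45.4 16.5] [21.3 -0.8 24.3]
320 [ 0.1 46.4 13.1] [20.3 -0.8 27.8]
325 [ 0.1 46.5  8.5] [20.2 -0.7 32.4]
```

View pics/v.png

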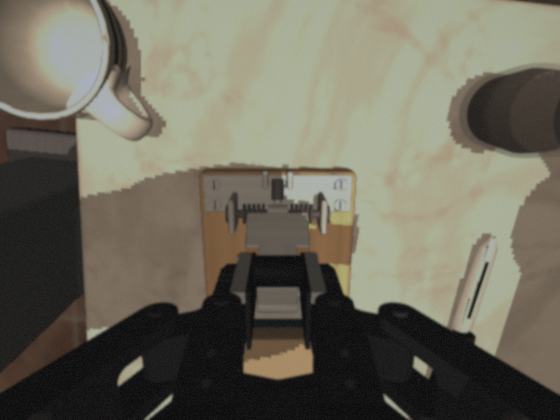

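The knob has slipped about 6.5 mm along the pads; the cloud puts the clip at about 0.93 rad. I'll go back to open, regrip deeper and harder, and try again.

```bash
python3 -m creep '[[[0,-0.6,-0.2,0,0,0,0.1],[0,-1.2,-0.4,0,0,0,0.1],[0,-1.8,-0.45,0,0,0,0.1],[0,-2.2,-0.45,0,0,0,0.1],[0,-2.46,-0.45,0,0,0,0.1],[0,-2.46,-0.45,0,0,0,0.4],[0,-2.46,-0.45,0,0,0,0.4],[0,-2.46,-0.45,0,0,0,0.4]]]' 40
python3 - <<'E'
from h import *
im,P,L=tips("pics/w.png")
go([*hw([.0895,-.0003,0])[:2],.045],HY+np.pi/2)
for r in range(256,310,4): print(r,L[r,277].round(1),(wh(P[r,277])*1000).round(1))
E
```

```text
t: 26.58
eef_pos: [0.4746, 0.2512, 0.0445]
tool_rot: [-0.0, 0.999, 0.051, -0.0]
contact_force: [-0.1, 0.8, -0.0]
gripper_width: 0.399
finger -1 1195 tool-z max(mm) -24.6 x [-30.2 -17.2]
finger 1 1207 tool-z max(mm) -24.7 x [16.8 29.8]
t 26.62 shift cm [-0.    0.   -0.05] turn [-0.001 -0.    -0.   ] F [0.6  1.08 0.67] w 0.398 tcp_h mm [89.5 -0.3 44.5] q7 -0.19
256 [-0.5  3.1  3.6] [86.6  0.2 40.9]
260 [-0.5  3.2 -1. ] [86.5  0.2 45.4]
264 [-0.5  4.1 -3.4] [85.5  0.2 47.9]
268 [ -0.4  -5.6 -28. ] [95.2  0.2 72.5]
272 [ -0.4  -6.1 -32.5] [95.7  0.1 77. ]
276 [ -0.4  -4.6 -33.1] [94.2  0.1 77.6]
280 [ -0.4  -3.5 -34.3] [93.1  0.1 78.8]
284 [ -0.4  -2.  -34.8] [91.6  0.1 79.3]
288 [ -0.4  -0.1 -34.6] [89.7  0.1 79.1]
292 [ -0.4   1.3 -35.4] [88.3  0.1 79.8]
296 [ -0.4   3.5 -34.6] [86.1  0.1 79.1]
300 [ -0.4   8.1 -29.9] [81.5  0.2 74.4]
304 [ -0.4  10.9 -28.5] [78.7  0.2 73. ]
308 [ -0.4  12.2 -29.5] [77.4  0.2 74. ]
```

```bash
python3 -m creep '[[[-0.03,-0.1,0.15,0,0,0,0.4],[-0.03,-0.15,0.3,0,0,0,0.4],[-0.03,-0.15,0.3,0,0,0,0.4],[-0.03,-0.15,0.3,0,0,0,0.1],[-0.03,-0.15,0.3,0,0,0,0.1],[-0.03,-0.15,0.3,0,0,0,0.1],[-0.03,-0.15,0.3,0,0,0,0.1],[-0.03,-0.15,0.3,0,0,0,0.1]]]' 120
python3 -m creep '[[[0,0.3,-0.03,0,0,0,0.1],[0,0.64,-0.03,0,0,0,0.1],[0,0.98,0,0,0,0,0.1],[0,1.27,0.04,0,0,0,0.1],[0,1.4,0.07,0,0,0,0.1],[0,1.4,0.07,0,0,0,0.1]]]' 120
python3 - <<'E'
from h import *
im,P,L=tips("pics/x.png")
go([*hw([.0895,-.0003,0])[:2],.0405],HY+np.pi/2)
for r in range(255,310,5): print(r,L[r,278].round(1),(wh(P[r,278])*1000).round(1))
E
```

```text
t: 27.62
eef_pos: [0.4748, 0.252, 0.0418]
tool_rot: [-0.0, 0.999, 0.05, 0.0]
contact_force: [-0.5, -0.9, 5.3]
gripper_width: 0.187
t: 28.38
eef_pos: [0.4755, 0.246, 0.0421]
tool_rot: [-0.005, 0.999, 0.053, 0.001]
contact_force: [-4.9, 16.4, 8.6]
gripper_width: 0.19
finger -1 1114 tool-z max(mm) -24.9 x [-21.2  -8.3]
finger 1 1115 tool-z max(mm) -24.8 x [ 7.9 20.6]
t 28.43 shift cm [-0.03 -0.5   0.17] turn [-0.009 -0.002  0.004] F [-4.8  15.74  8.31] w 0.187 tcp_h mm [84.4 -0.6 42.1] q7 -0.17
255 [-0.  -0.2 -2.6] [84.6 -0.6 44.7]
260 [-0.   1.1 -5.4] [83.2 -0.6 47.5]
265 [-0.   2.6 -7.7] [81.7 -0.6 49.8]
270 [ -0.    3.3 -11.6] [81.  -0.6 53.7]
275 [ -0.   -5.2 -33.4] [89.3 -0.5 75.6]
280 [ -0.   -4.1 -35.6] [88.2 -0.5 77.7]
285 [ -0.   -3.2 -37.9] [87.3 -0.5 80.1]
290 [ -0.   -1.1 -38.1] [85.2 -0.5 80.2]
295 [ -0.    0.8 -38.5] [83.3 -0.5 80.7]
300 [ -0.    3.9 -36.9] [80.1 -0.6 79. ]
305 [ -0.   10.2 -30.4] [73.9 -0.6 72.4]
```

View pics/x.png

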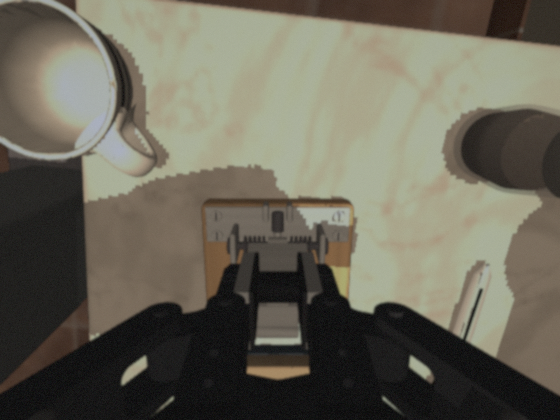

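At 120 N the knob no longer slips, but its torsional friction resists with about 16 N and the compliant arm lags 8 mm; the clip is at about 1.2 rad. I'll ease the grip to 80 N and carry on along the arc.

```bash
python3 -m creep '[[[0,0,0,0,0,0,0.1],[0,0.25,0.06,0,0,0,0.1],[0,0.52,0.13,0,0,0,0.1],[0,0.7,0.2,0,0,0,0.1],[0,0.84,0.26,0,0,0,0.1],[0,1.0,0.32,0,0,0,0.1],[0,1.1,0.38,0,0,0,0.1],[0,1.1,0.38,0,0,0,0.1]]]' 80
cat >> h.py <<'E'
def knob(save=None):
    im,P,L=tips(save)
    H=wh(P.reshape(-1,3)).reshape(P.shape)*1000
    m=(abs(L[...,0])<3)&(abs(L[...,1])<22)&(L[...,2]<-20)&(L[...,2]>-46)
    q=H[m]; l=L[m]
    # fit circle r=6.5 to upper surface points near the highest
    top=q[:,2].max(); 
    from scipy.optimize import least_squares
    s=q[q[:,2]>np.percentile(q[:,2],99)-5]
    # hinge at (85,32): knob on radius 42.4
    f=lambda a:np.hypot(s[:,0]-(85-42.4*np.cos(a+.338)),s[:,2]-(32+42.4*np.sin(a+.338)))-6.5
    g=np.linspace(-.1,1.4,151); c=[np.median(abs(f(a))) for a in g]; a=g[int(np.argmin(c))]
    o=bot.get_obs(); e=wh(o["eef_pos"])*1000; k=np.array([85-42.4*np.cos(a+.338),32+42.4*np.sin(a+.338)])
    print("theta",round(a,2),"res",round(min(c),2),"knob xz",k.round(1),"tcp",e.round(1),"knob-tcp",(k-e[[0,2]]).round(1),"F holder",wh(o["contact_force"]+HO).round(1))
E
python3 - <<'E'
from h import *
knob("pics/y.png")
E
```

```text
t: 29.42
eef_pos: [0.4773, 0.2279, 0.0387]
tool_rot: [-0.001, 0.999, 0.05, 0.0]
contact_force: [-8.2, -1.1, 29.4]
gripper_width: 0.191
finger -1 2024 tool-z max(mm) -5.6 x [-20.3  -2.3]
finger 1 1960 tool-z max(mm) -5.6 x [ 2.3 20.3]
theta 1.01 res 0.53 knob xz [75.6 73.4] tcp [66.2 -0.5 38.9] knob-tcp [ 9.4 34.5] F holder [ 1.2  6.8 25.9]
```

View pics/y.png

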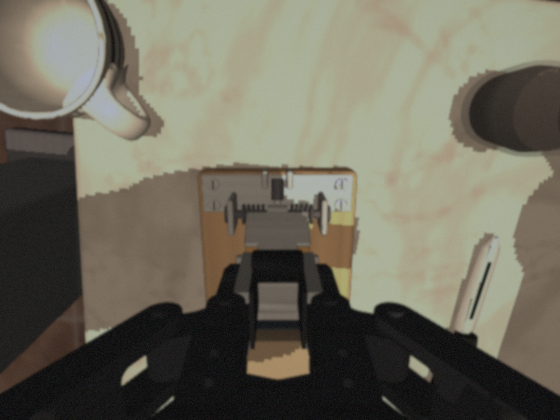

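The knob has slipped again at 80 N. The vertical force reached 26 N because the arm is stiff in z and the clip lagged behind my assumed arc, and that used up the friction. New plan: recentre at open, grip at 120 N (no slip there), and go in small steps, letting z follow the knob's real angle so the vertical force stays small.

```bash
python3 -m creep '[[[0,-0.3,-0.25,0,0,0,0.1],[0,-0.9,-0.4,0,0,0,0.1],[0,-1.5,-0.45,0,0,0,0.1],[0,-2.1,-0.45,0,0,0,0.1],[0,-2.5,-0.45,0,0,0,0.1],[0,-2.5,-0.45,0,0,0,0.4],[0,-2.5,-0.45,0,0,0,0.4],[0,-2.5,-0.45,0,0,0,0.4]]]' 40
python3 - <<'E'
from h import *
knob()
o=bot.get_obs(); print(wh(o["eef_pos"])*1000)
E
```

```text
t: 30.48
eef_pos: [0.474, 0.2516, 0.0411]
tool_rot: [0.0, 0.999, 0.051, -0.0]
contact_force: [1.4, -0.4, 0.5]
gripper_width: 0.403
finger -1 1172 tool-z max(mm) -24.7 x [-30.  -17.2]
finger 1 1189 tool-z max(mm) -24.5 x [16.8 29.6]
theta 1.32 res 0.7 knob xz [88.7 74.2] tcp [90.2  0.2 41.2] knob-tcp [-1.5 33. ] F holder [ 0.2 -0.5  0.8]
[90.18446659  0.16526238 41.19319334]
```

```bash
python3 -m creep '[[[0.02,0.1,0,0,0,0,0.1],[0.02,0.1,0,0,0,0,0.1],[0.02,0.1,0,0,0,0,0.1],[0.02,0.1,0,0,0,0,0.1],[0.02,0.1,0,0,0,0,0.1]]]' 120
python3 -m creep '[[[0,0.3,-0.02,0,0,0,0.1],[0,0.6,-0.03,0,0,0,0.1],[0,0.9,-0.03,0,0,0,0.1],[0,0.9,-0.03,0,0,0,0.1]]]' 120
python3 - <<'E'
from h import *
knob()
E
```

```text
t: 31.15
eef_pos: [0.4749, 0.2511, 0.0418]
tool_rot: [-0.0, 0.999, 0.05, 0.0]
contact_force: [-1.4, -0.6, 5.7]
gripper_width: 0.197
t: 31.65
eef_pos: [0.4753, 0.2473, 0.0422]
tool_rot: [-0.003, 0.999, 0.052, 0.001]
contact_force: [-1.9, 12.5, 0.1]
gripper_width: 0.185
finger -1 1127 tool-z max(mm) -24.8 x [-21.2  -8.4]
finger 1 1114 tool-z max(mm) -24.8 x [ 7.8 20.4]
theta 1.25 res 0.6 knob xz [85.7 74.4] tcp [85.8 -0.5 42.1] knob-tcp [-0.  32.3] F holder [12.6  1.6  0.4]
```

```bash
python3 -m creep '[[[0,0.25,0,0,0,0,0.1],[0,0.5,0,0,0,0,0.1],[0,0.75,0.02,0,0,0,0.1],[0,0.75,0.02,0,0,0,0.1]]]' 120
python3 - <<'E'
from h import *
knob()
E
```

```text
t: 32.2
eef_pos: [0.4757, 0.2435, 0.0421]
tool_rot: [-0.005, 0.999, 0.053, 0.001]
contact_force: [-3.4, 20.5, -1.5]
gripper_width: 0.191
finger -1 1123 tool-z max(mm) -24.8 x [-21.1  -8.3]
finger 1 1163 tool-z max(mm) -24.8 x [ 7.9 20.9]
theta 1.16 res 0.58 knob xz [81.9 74.3] tcp [81.9 -0.6 42.1] knob-tcp [-0.  32.2] F holder [20.2  0.9 -2.7]
```

The pads now hold the knob with no slip. The growing 20 N is torsional sticking, so I'll tilt the tool along with the clip about the knob to remove it. First step goes to about θ≈0.85, tilt 0.26.

```bash
python3 -m creep '[[[0,-0.3,0.02,0.06,0,0,0.1],[0,-0.6,0.03,0.12,0,0,0.1],[0,-0.74,0.04,0.16,0,0,0.1],[0,-0.65,0.08,0.19,0,0,0.1],[0,-0.55,0.12,0.22,0,0,0.1],[0,-0.45,0.17,0.26,0,0,0.1],[0,-0.45,0.17,0.26,0,0,0.1]]]' 120
python3 - <<'E'
from h import *
T=toolR().as_matrix();print(T.round(3))
o=bot.get_obs();print(wh(o["eef_pos"])*1000,wh(o["contact_force"]+HO), o["q"].round(2))
im,P,L=tips("pics/z.png")
k=wh(o["eef_pos"]-T[:,2]*.0322)*1000; k2=k-[85,0,32]; print("knob by grip",k, "theta",np.arctan2(k2[2],-k2[0])-.338,"r",np.hypot(k2[0],k2[2]))
E
```

```text
t: 33.12
eef_pos: [0.4757, 0.2433, 0.0418]
tool_rot: [-0.133, 0.99, 0.051, -0.007]
contact_force: [-4.6, 11.4, 13.3]
gripper_width: 0.187
[[ 0.995  0.099 -0.027]
 [ 0.103 -0.96   0.262]
 [ 0.    -0.264 -0.965]]
[81.61595449 -0.55423545 41.82713241] [11.84294409  3.37486425 13.28292626] [-0.56  0.47  0.17  2.1  -0.63  0.59  0.22]
finger -1 1033 tool-z max(mm) -25.1 x [-20.6  -8.3]
finger 1 1033 tool-z max(mm) -24.5 x [ 7.9 20.2]
knob by grip [73.12484944 -0.55547276 72.88741466] theta 0.9501373749042028 r 42.57698765841235
```

View pics/z.png

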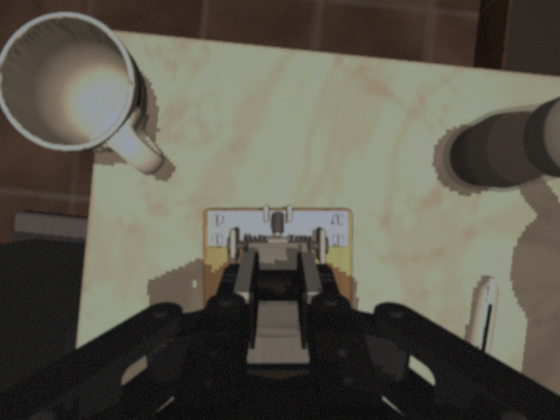

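No slip now: the knob's radius reads 42.6 mm, with θ≈0.95. Work out the next rows.

```bash
cat > arc.py <<'E'
import numpy as np
def arc(x0,z0,w0,ths,ws,c=32.2):
    for t,w in zip(ths,ws):
        a=t+.338; x=85-42.4*np.cos(a)+c*np.sin(w); z=32+42.4*np.sin(a)-c*np.cos(w)
        dx,dz=x-x0,z-z0
        print("th",t,"y cm",round((-dx*np.cos(w0)-dz*np.sin(w0))/10,2),"z cm",round((dx*np.sin(w0)-dz*np.cos(w0))/10,2),"wx",round(w-w0,3),"TCP",round(x,1),round(z,1))
E
python3 - <<'E'
from arc import *
th=np.array([.8,.75,.7,.65,.6,.55,.5,.45]); arc(77.4,40.2,.26,th,.26+.7*(.85-th))
E
```

```text
th 0.8 y cm 0.09 z cm 0.03 wx 0.035 TCP 76.6 39.7
th 0.75 y cm 0.19 z cm 0.06 wx 0.07 TCP 75.7 39.1
th 0.7 y cm 0.28 z cm 0.11 wx 0.105 TCP 75.0 38.4
th 0.65 y cm 0.37 z cm 0.16 wx 0.14 TCP 74.2 37.7
th 0.6 y cm 0.46 z cm 0.21 wx 0.175 TCP 73.5 37.0
th 0.55 y cm 0.54 z cm 0.27 wx 0.21 TCP 72.8 36.2
th 0.5 y cm 0.63 z cm 0.34 wx 0.245 TCP 72.2 35.3
th 0.45 y cm 0.7 z cm 0.41 wx 0.28 TCP 71.7 34.4
```

```bash
python3 -m creep '[[[0,0.09,0.03,0.035,0,0,0.1],[0,0.19,0.06,0.07,0,0,0.1],[0,0.28,0.11,0.105,0,0,0.1],[0,0.37,0.16,0.14,0,0,0.1],[0,0.46,0.21,0.175,0,0,0.1],[0,0.46,0.21,0.175,0,0,0.1]]]' 120
cat >> h.py <<'E'
def grip(c=.0322):
    o=bot.get_obs();T=toolR().as_matrix()
    k=wh(o["eef_pos"]-T[:,2]*c)*1000; k2=k-[85,0,32]; w=np.arcsin(np.clip((R.from_euler('z',-HY).apply(T[:,2]))[0],-1,1))
    print("t",round(o["t"],2),"tcp",(wh(o["eef_pos"])*1000).round(1),"w",w.round(3),"F",wh(o["contact_force"]+HO).round(1),"knob",k.round(1),"theta",(np.arctan2(k2[2],-k2[0])-.338).round(3),"r",np.hypot(k2[0],k2[2]).round(1),"gw",round(o["gripper_width"],3))
E
python3 - <<'E'
from h import *
grip(); im,P,L=tips("pics/za.png"); 
m=(abs(L[...,0])<3)&(abs(L[...,1])<12)&(L[...,2]<-30); print("knob top local",np.percentile(L[m][:,2],2), [L[r,278].round(1).tolist() for r in range(260,310,5)])
E
```

```text
t: 33.92
eef_pos: [0.4764, 0.2377, 0.039]
tool_rot: [-0.218, 0.975, 0.051, -0.011]
contact_force: [-3.9, 2.2, 18.0]
gripper_width: 0.189
t 33.92 tcp [76.  -0.7 39. ] w 0.441 F [ 2.6  3.6 18. ] knob [62.2 -0.7 68.1] theta 0.67 r 42.7 gw 0.189
finger -1 978 tool-z max(mm) -24.5 x [-20.3  -8.3]
finger 1 978 tool-z max(mm) -24.6 x [ 7.8 19.1]
knob top local -106.83419708754866 [[-0.0, -0.2, -8.7], [-0.0, 0.9, -11.9], [-0.1, -7.2, -33.4], [-0.1, -6.3, -36.0], [-0.1, -4.8, -37.2], [-0.1, -2.6, -37.2], [-0.1, -0.6, -37.5], [-0.1, 1.3, -38.0], [-0.0, 8.3, -29.9], [-0.0, 10.5, -30.2]]
```

Past dead centre at θ≈0.67, held firmly, radius 42.7 mm. Next portion.

Run:
```python
from arc import *
th=np.array([.55,.5,.45,.4,.35,.3,.25,.2]); arc(73.5,36.6,.435,th,.26+.7*(.85-th))
```

```text
th 0.55 y cm 0.08 z cm 0.01 wx 0.035 TCP 72.8 36.2
th 0.5 y cm 0.17 z cm 0.06 wx 0.07 TCP 72.2 35.3
th 0.45 y cm 0.26 z cm 0.12 wx 0.105 TCP 71.7 34.4
th 0.4 y cm 0.34 z cm 0.18 wx 0.14 TCP 71.1 33.5
th 0.35 y cm 0.43 z cm 0.25 wx 0.175 TCP 70.7 32.5
th 0.3 y cm 0.5 z cm 0.33 wx 0.21 TCP 70.3 31.5
th 0.25 y cm 0.58 z cm 0.41 wx 0.245 TCP 70.0 30.5
th 0.2 y cm 0.65 z cm 0.49 wx 0.28 TCP 69.7 29.4
```

```bash
python3 -m creep '[[[0,0.08,0.01,0.035,0,0,0.1],[0,0.17,0.06,0.07,0,0,0.1],[0,0.26,0.12,0.105,0,0,0.1],[0,0.34,0.18,0.14,0,0,0.1],[0,0.43,0.25,0.175,0,0,0.1],[0,0.5,0.33,0.21,0,0,0.1],[0,0.5,0.33,0.21,0,0,0.1]]]' 120
python3 - <<'E'
from h import *
grip(); im,P,L=tips("pics/zb.png"); print([L[r,278].round(1).tolist() for r in range(260,310,5)])
im,d=bot.read_camera("scene");cv2.imwrite("pics/zb2.png",cv2.resize(im[200:300,180:330],(750,500)))
E
```

```text
t: 34.85
eef_pos: [0.4769, 0.2302, 0.0308]
tool_rot: [-0.316, 0.948, 0.045, -0.016]
contact_force: [0.1, -4.1, 3.7]
gripper_width: 0.192
t 34.85 tcp [68.5 -0.5 30.8] w 0.644 F [-4.1  0.3  3.7] knob [49.2 -0.4 56.5] theta 0.263 r 43.4 gw 0.192
finger -1 1507 tool-z max(mm) -5.1 x [-17.6  -2.4]
finger 1 1495 tool-z max(mm) -5.1 x [ 2.4 17.4]
[[-0.1, -12.3, -35.4], [-0.1, -11.2, -37.5], [-0.1, -9.5, -38.3], [-0.1, -7.6, -38.8], [-0.1, -5.9, -39.5], [-0.1, -3.4, -38.8], [-0.1, 3.8, -29.9], [-0.1, 6.1, -29.8], [-0.1, 9.3, -28.5], [-0.1, 11.4, -28.9]]
```

View pics/zb2.png

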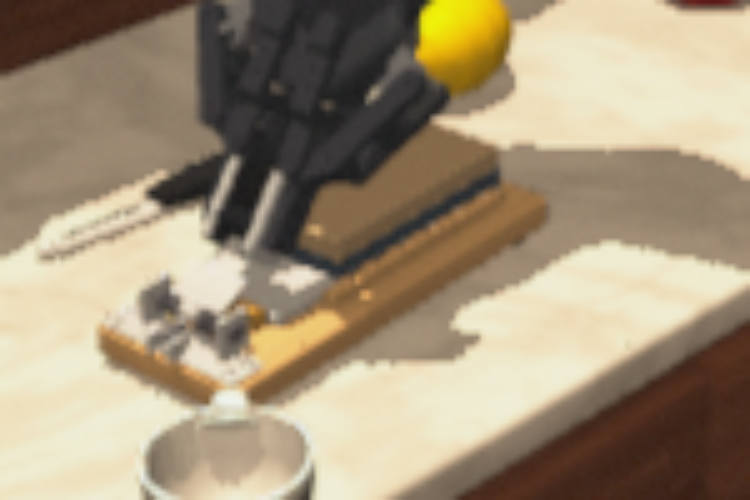

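By the cloud, the knob has crept about 6 mm along the pads and the clip is at about 0.4 rad, held and not snapping. I'll keep the tilt and continue in small steps.

```bash
python3 -m creep '[[[0,0.12,0.03,0,0,0,0.1],[0,0.25,0.06,0,0,0,0.1],[0,0.4,0.1,0,0,0,0.1],[0,0.4,0.1,0,0,0,0.1]]]' 120
cat >> h.py <<'E'
def knob2(save=None):
    grip(); im,P,L=tips(save); H=wh(P.reshape(-1,3)).reshape(P.shape)*1000
    m=(abs(L[...,0])<3)&(abs(L[...,1])<20)&(L[...,2]<-24)&(L[...,2]>-45)
    q=H[m]; best=None
    from scipy.spatial import cKDTree
    for a in np.linspace(-.05,1.4,146):
        k=np.array([85-42.4*np.cos(a+.338),32+42.4*np.sin(a+.338)]); r=np.hypot(q[:,0]-k[0],q[:,2]-k[1])
        sc=(abs(r-6.5)<.7).sum()-3*(r<5.2).sum()
        if best is None or sc>best[0]: best=(sc,a,k)
    print("knob fit: inliers",best[0],"of",len(q),"theta",best[1].round(2),"xz",best[2].round(1))
    return im,P,L,H
E
python3 - <<'E'
from h import *
im,P,L,H=knob2("pics/zc.png")
print([(L[r,278].round(1).tolist(),H[r,278].round(1).tolist()) for r in range(260,310,5)])
E
```

```text
t: 35.45
eef_pos: [0.4775, 0.2278, 0.0278]
tool_rot: [-0.315, 0.948, 0.05, -0.015]
contact_force: [-0.8, -7.4, 1.2]
gripper_width: 0.189
t 35.45 tcp [66.1 -0.8 27.8] w 0.641 F [-7.3  1.5  1.2] knob [46.9 -0.7 53.6] theta 0.177 r 43.8 gw 0.189
finger -1 1904 tool-z max(mm) -5.1 x [-16.   -2.4]
finger 1 1807 tool-z max(mm) -5.3 x [ 2.2 15.9]
knob fit: inliers 416 of 947 theta 0.36 xz [52.5 59.2]
[([-0.1, -12.8, -36.5], [54.6, -0.6, 64.7]), ([-0.1, -12.1, -39.4], [52.3, -0.6, 66.6]), ([-0.1, -10.0, -39.4], [50.6, -0.6, 65.4]), ([-0.1, -8.4, -40.4], [48.8, -0.6, 65.2]), ([-0.1, -5.8, -39.4], [47.3, -0.6, 62.8]), ([-0.1, 1.2, -30.3], [47.0, -0.7, 51.3]), ([-0.1, 3.3, -30.8], [45.1, -0.7, 50.5]), ([-0.1, 6.2, -29.7], [43.4, -0.7, 47.9]), ([-0.1, 9.1, -28.8], [41.6, -0.7, 45.4]), ([-0.1, 11.5, -28.7], [39.7, -0.7, 43.9])]
```

View pics/zc.png

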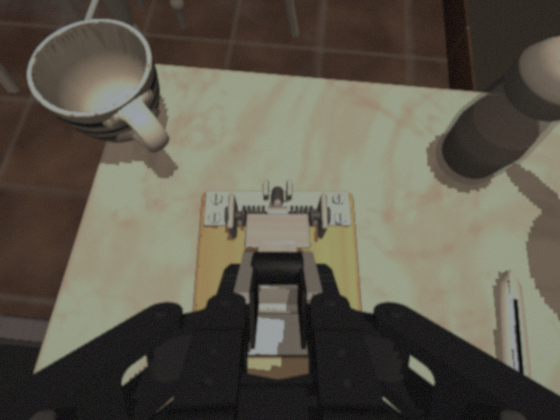

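Run:
```python
from h import *
im,d=bot.read_camera("scene");cv2.imwrite("pics/zd.png",cv2.resize(im[205:275,200:300],(800,560),interpolation=cv2.INTER_CUBIC))
H=wh(cloud(d,calib("scene")).reshape(-1,3)).reshape(420,560,3)*1000
for v in range(215,262,3): print(v,[H[v,u].round().astype(int).tolist() for u in range(222,262,5)])
```

```text
215 [[24, -43, 105], [12, -40, 102], [25, -11, 115], [17, -5, 114], [20, 12, 120], [13, 21, 120], [9, 32, 122], [-4, 33, 118]]
218 [[29, -39, 101], [10, -43, 93], [28, -9, 110], [17, -6, 107], [21, 13, 114], [16, 23, 115], [5, 27, 112], [9, 45, 119]]
221 [[31, -37, 95], [13, -40, 88], [28, -10, 103], [14, -9, 97], [26, 18, 110], [13, 20, 106], [-3, 20, 100], [15, 50, 116]]
224 [[36, -32, 92], [33, -20, 94], [32, -6, 98], [13, -10, 90], [29, 20, 106], [14, 20, 100], [20, 40, 108], [22, 56, 114]]
227 [[-77, -155, -1], [36, -18, 89], [20, -19, 83], [13, -11, 82], [28, 19, 98], [13, 19, 92], [26, 45, 105], [17, 51, 103]]
230 [[-64, -142, 0], [38, -16, 83], [31, -8, 83], [34, 10, 90], [30, 20, 92], [30, 35, 96], [28, 47, 99], [14, 49, 95]]
233 [[-35, -111, 14], [40, -14, 78], [29, -11, 74], [39, 14, 87], [31, 21, 86], [31, 36, 91], [17, 37, 85], [13, 47, 87]]
236 [[-29, -106, 10], [45, -9, 74], [32, -8, 69], [38, 13, 79], [36, 26, 82], [32, 37, 84], [19, 38, 79], [-33, 5, 46]]
239 [[-31, -108, 0], [46, -10, 67], [32, -8, 62], [42, 16, 74], [32, 21, 71], [-10, -5, 44], [-19, 2, 43], [-26, 11, 43]]
242 [[51, -20, 58], [54, -2, 66], [48, 7, 66], [45, 19, 69], [33, 21, 65], [0, 4, 44], [-6, 14, 45], [-13, 22, 45]]
245 [[56, -15, 55], [59, 3, 63], [53, 12, 64], [46, 20, 63], [15, 4, 43], [11, 14, 45], [1, 21, 43], [-12, 23, 38]]
248 [[60, -11, 51], [51, -6, 49], [54, 13, 57], [43, 17, 53], [18, 6, 38], [19, 22, 44], [2, 21, 36], [-12, 23, 30]]
251 [[7, -70, -2], [59, 1, 48], [57, 15, 52], [46, 18, 48], [20, 7, 32], [20, 23, 38], [4, 22, 30], [-6, 28, 27]]
254 [[69, -4, 43], [65, 7, 45], [33, -10, 24], [26, -2, 24], [19, 6, 24], [20, 22, 30], [9, 27, 26], [-3, 30, 22]]
257 [[73, 0, 39], [69, 12, 42], [41, -3, 23], [35, 6, 23], [30, 17, 25], [26, 28, 27], [15, 32, 24], [4, 36, 20]]
260 [[80, 8, 38], [62, 3, 28], [51, 7, 24], [42, 13, 22], [35, 21, 21], [32, 34, 25], [20, 36, 20], [9, 41, 17]]
```

View pics/zd.png

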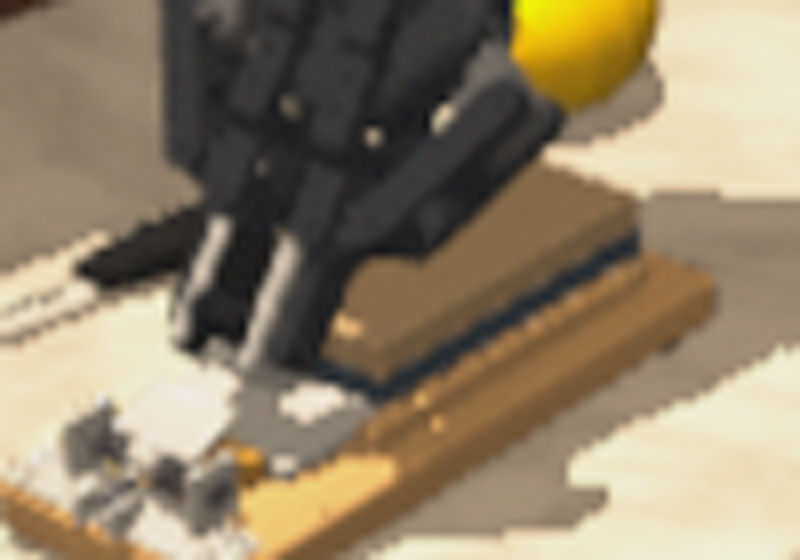

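The gripper clears the block (lowest knuckle z≈79, block top at 45) and nothing else blocks the clip, so the pads must be holding its angle by friction. I'll turn tool and clip together about the hinge.

```bash
python3 -m creep '[[[0,0.04,0.12,0.06,0,0,0.1],[0,0.08,0.24,0.12,0,0,0.1],[0,0.11,0.36,0.19,0,0,0.1],[0,0.11,0.36,0.19,0,0,0.1]]]' 120
python3 - <<'E'
from h import *
im,P,L,H=knob2("pics/ze.png"); print(bot.get_obs()["q"].round(2))
print([(L[r,278].round(1).tolist(),H[r,278].round(1).tolist()) for r in range(255,310,5)])
E
```

```text
t: 36.05
eef_pos: [0.4774, 0.2285, 0.0233]
tool_rot: [-0.403, 0.914, 0.047, -0.02]
contact_force: [-0.7, -10.3, 1.4]
gripper_width: 0.185
t 36.05 tcp [66.8 -0.7 23.3] w 0.831 F [-10.2   1.7   1.4] knob [43.  -0.7 45. ] theta -0.038 r 44.0 gw 0.185
finger -1 1912 tool-z max(mm) -5.2 x [-15.2  -2.4]
finger 1 1825 tool-z max(mm) -5.3 x [ 2.2 14.2]
knob fit: inliers 402 of 931 theta 0.14 xz [47.4 51.5]
[ 0.1   0.7  -0.21  2.11 -1.15  0.78  1.06]
[([-0.1, -14.5, -36.0], [50.0, -0.6, 58.3]), ([-0.1, -13.2, -37.6], [47.9, -0.6, 58.3]), ([-0.1, -11.3, -38.0], [46.3, -0.6, 57.2]), ([-0.1, -9.7, -39.0], [44.5, -0.6, 56.8]), ([-0.1, -8.3, -40.3], [42.6, -0.6, 56.6]), ([-0.1, -6.0, -39.9], [41.3, -0.6, 54.6]), ([-0.1, 1.2, -30.6], [43.4, -0.6, 43.0]), ([-0.1, 4.3, -29.2], [42.3, -0.6, 39.7]), ([-0.1, 7.3, -28.1], [41.1, -0.6, 36.9]), ([-0.1, 10.0, -27.5], [39.7, -0.6, 34.5]), ([-0.1, 12.1, -28.0], [37.9, -0.6, 33.3])]
```

Clip at about 0.14 rad, nearly on the plate. A little further, then release.

```bash
python3 -m creep '[[[0,0.02,0.06,0.03,0,0,0.1],[0,0.02,0.06,0.03,0,0,0.1],[0,0.02,0.06,0.03,0,0,0.1]]]' 60
python3 - <<'E'
from h import *
knob2("pics/zf.png")
E
python3 -m creep '[[[0,0,0,0,0,0,0.18],[0,0,0,0,0,0,0.22],[0,0,0,0,0,0,0.3],[0,0,0,0,0,0,0.4],[0,0,0,0,0,0,0.4]]]' 20
python3 - <<'E'
from h import *
knob2("pics/zg.png")
im,d=bot.read_camera("scene");cv2.imwrite("pics/zg2.png",cv2.resize(im[205:275,200:300],(800,560),interpolation=cv2.INTER_CUBIC))
E
```

```text
t: 36.48
eef_pos: [0.4773, 0.2289, 0.0232]
tool_rot: [-0.416, 0.908, 0.047, -0.02]
contact_force: [-0.3, -10.4, 1.5]
gripper_width: 0.186
t 36.48 tcp [67.2 -0.8 23.2] w 0.859 F [-10.3   1.4   1.5] knob [42.8 -0.7 44.3] theta -0.055 r 43.9 gw 0.186
finger -1 1894 tool-z max(mm) -5.3 x [-15.   -2.4]
finger 1 1824 tool-z max(mm) -5.2 x [ 2.2 14.3]
knob fit: inliers 429 of 960 theta 0.13 xz [47.2 51.1]
t: 37.15
eef_pos: [0.4763, 0.2318, 0.0244]
tool_rot: [-0.419, 0.907, 0.046, -0.021]
contact_force: [0.6, 0.3, 0.8]
gripper_width: 0.398
t 37.15 tcp [70.2 -0.  24.4] w 0.865 F [ 0.2 -0.6  0.8] knob [45.7 -0.1 45.3] theta -0.012 r 41.5 gw 0.398
finger -1 1591 tool-z max(mm) -5.2 x [-23.8  -2.7]
finger 1 1616 tool-z max(mm) -5.1 x [ 2.6 23.3]
knob fit: inliers 409 of 865 theta 0.07 xz [46.1 48.8]
```

View pics/zg.png

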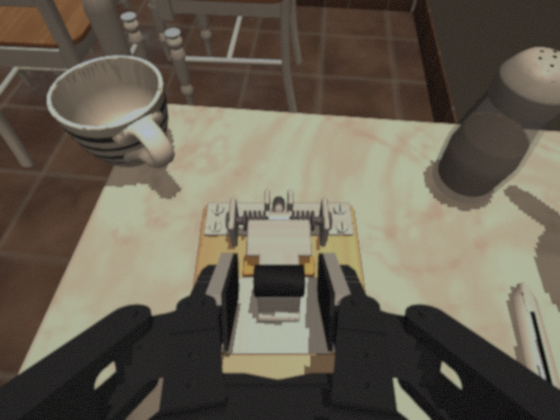

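View pics/zg2.png

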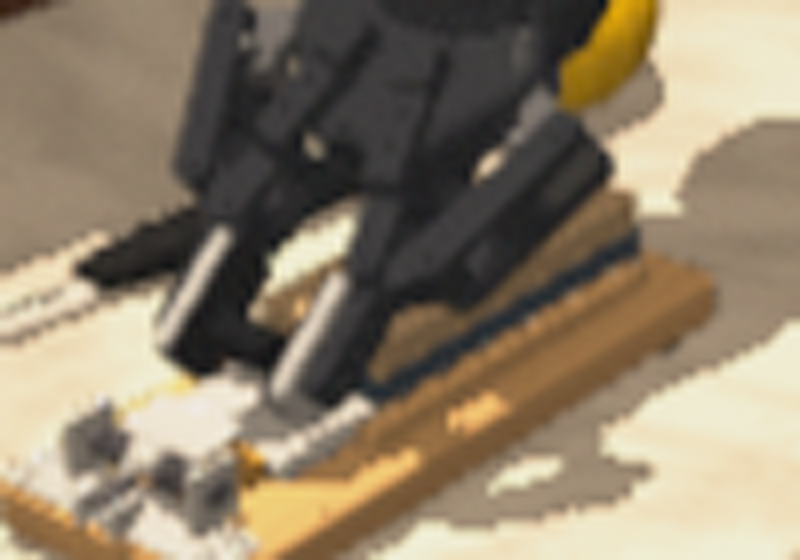

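Released; the clip rests on the steel end at (280,295). Move straight up (world), then untilt and check.

```bash
python3 -m creep '[[[0,-1.5,-1.3,0,0,0,0.4],[0,-4,-3.4,0,0,0,0.4],[0,-7.6,-6.5,0,0,0,0.4],[0,-9,-7.7,-0.2,0,0,0.4],[0,-9,-7.7,-0.4,0,0,0.4],[0,-9,-7.7,-0.6,0,0,0.4],[0,-9,-7.7,-0.8,0,0,0.4],[0,-9,-7.7,-0.86,0,0,0.4],[0,-9,-7.7,-0.86,0,0,0.4]]]' 20
python3 - <<'E'
from h import *
grip()
cal=calib("wrist");im,d=bot.read_camera("wrist");cv2.imwrite("pics/zh.png",im)
im,d=bot.read_camera("scene");cv2.imwrite("pics/zh2.png",cv2.resize(im[205:275,200:300],(800,560),interpolation=cv2.INTER_CUBIC))
E
```

```text
t: 38.38
eef_pos: [0.4753, 0.2356, 0.1429]
tool_rot: [-0.003, 0.998, 0.055, 0.0]
contact_force: [-0.2, -0.3, 0.1]
gripper_width: 0.403
t 38.38 tcp [ 74.    0.6 142.9] w 0.006 F [-0.3  0.2  0.1] knob [ 73.9   0.6 175.1] theta 1.155 r 143.5 gw 0.403
```

View pics/zh.png

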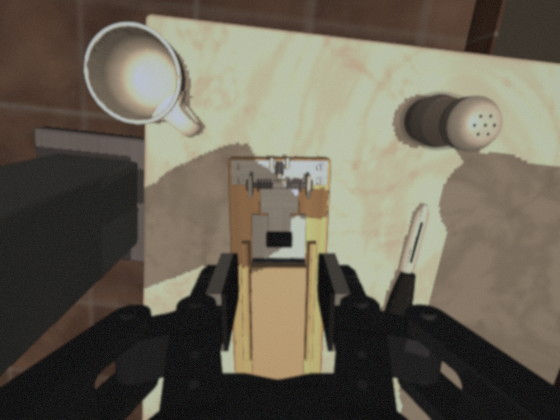

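View pics/zh2.png

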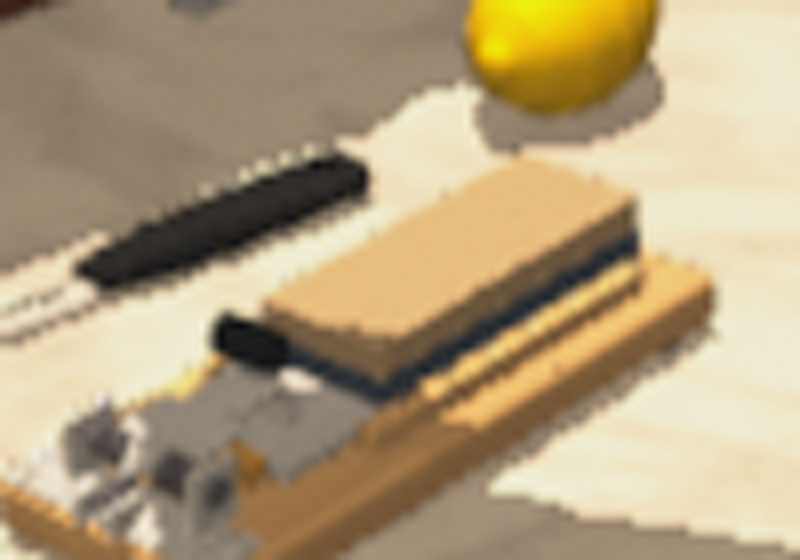

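The clip is down on the steel end and the stone lies straight. I'll move back to the earlier viewpoint to check the gap to the stop and the clip angle.

```bash
python3 -m creep '[[[0,5,0,0,0,0,0.4],[0,9,-1,0,0,0,0.4],[0,9,-1,0,0,0,0.4],[0,9,-1,0,0,0,0.4]]]' 20
python3 - <<'E'
from h import *
im,P,L=tips("pics/zi.png"); H=wh(P.reshape(-1,3)).reshape(P.shape)*1000
cv2.imwrite("pics/zi2.png",cv2.resize(im[90:230,200:360],(640,560),interpolation=cv2.INTER_CUBIC))
m=(abs(H[...,1])<24)&(H[...,2]>40)&(H[...,2]<48)&(H[...,0]<24)&(H[...,0]>-80)
t=H[m]; print("top",np.median(t[:,2]),"y",np.percentile(t[:,1],[1,99]),"edge x",np.percentile(t[:,0],99.5), cv2.minAreaRect(t[:,:2].astype(np.float32)))
for yy in (-14,14):
    m=(abs(H[...,1]-yy)<1.5)&(H[...,0]>45)&(H[...,0]<66); q=H[m]; q=q[np.argsort(q[:,0])]; print(yy,q[::max(1,len(q)//18)][:,[0,2]].round(1).tolist())
m=(abs(H[...,1])<8)&(abs(H[...,0]-46)<12)&(H[...,2]>44)&(H[...,0]>30); q=H[m]; print("knob",np.percentile(q,[1,99],axis=0).round(1).tolist())
im,d=bot.read_camera("top");P=cloud(d,calib("top"))
for l in ("peeler","lemon","timer","cup","shaker"):
    for s in bot.silhouettes("top",l)[:1]: print(l,round(s["p"],2),np.median(P[s["mask"]&(d>0)],0).round(3))
E
```

```text
t: 38.98
eef_pos: [0.4857, 0.1402, 0.152]
tool_rot: [-0.003, 0.999, 0.049, -0.0]
contact_force: [0.3, 0.0, 0.7]
gripper_width: 0.398
finger -1 1203 tool-z max(mm) -24.6 x [-30.1 -17.2]
finger 1 1191 tool-z max(mm) -24.4 x [16.8 29.5]
top 44.400398811775325 y [-22.10207396  21.82325153] edge x 20.055089135529048 ((-29.871597290039062, -0.13268470764160156), (100.25126647949219, 45.159881591796875), 0.16845057904720306)
-14 [[45.3, 23.8], [46.1, 24.8], [47.6, 24.0], [48.4, 24.5], [49.9, 24.4], [50.6, 24.2], [52.1, 24.1], [52.9, 23.7], [54.3, 24.9], [55.1, 23.6], [56.6, 24.8], [57.3, 24.5], [58.7, 27.5], [59.4, 26.7], [60.8, 27.7], [62.3, 28.1], [63.1, 26.4], [63.8, 38.4], [64.6, 36.6]]
14 [[45.4, 22.8], [46.2, 24.7], [47.7, 25.1], [48.5, 24.8], [49.9, 25.1], [50.7, 23.7], [52.2, 24.9], [52.9, 24.6], [54.4, 25.0], [55.2, 23.9], [56.7, 24.3], [57.4, 23.7], [58.8, 27.0], [59.5, 27.0], [60.9, 27.2], [61.7, 27.0], [63.1, 28.2], [63.3, 36.8], [64.7, 37.0]]
knob [[40.1, -7.4, 50.3], [51.8, 7.4, 315.5]]
peeler 0.62 [0.598 0.089 0.013]
lemon 0.65 [ 0.592 -0.02   0.047]
timer 0.95 [ 0.577 -0.21   0.041]
cup 0.59 [0.372 0.32  0.018]
shaker 0.64 [0.581 0.302 0.074]
```

View pics/zi2.png

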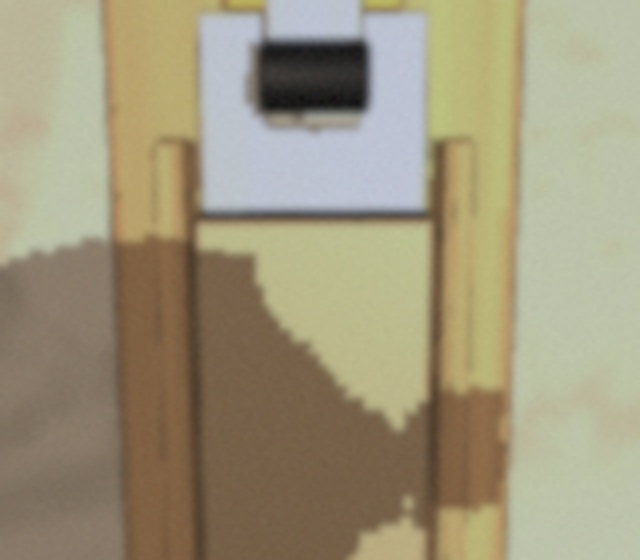

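The stone hasn't moved: block edge x=20.1 (19.7 before), y=-0.1 mm, yaw 0.2°. The plate runs straight into the brass at x≈58, and the clip's nose is on the steel. The peeler's shifted median looks like the arm hiding part of it, so I'll check it in the scene camera and then hand in.

Run:
```python
from h import *
im,d=bot.read_camera("scene");P=cloud(d,calib("scene"))
s=bot.silhouettes("scene","peeler")[0]; q=P[s["mask"]&(d>0)]; print(s["p"],np.median(q,0).round(3),np.percentile(q,[3,97],axis=0).round(3).tolist())
im,d=bot.read_camera("wrist");H=wh(cloud(d,calib("wrist")).reshape(-1,3)).reshape(420,560,3)*1000
m=(abs(H[...,1])<8)&(abs(H[...,0]-46)<9)&(H[...,2]>44)&(H[...,2]<70); q=H[m]; print("knob top z",np.percentile(q[:,2],97).round(1))
print(bot.get_obs()["contact_force"]); bot.hand_in()
```

```text
0.69 [0.595 0.139 0.01 ] [[0.586, 0.081, -0.001], [0.609, 0.222, 0.016]]
knob top z 56.2
[0.18402381 0.56726788 0.51462172]
the job is handed in; nothing more can be done
```

The stone is in the holder against the brass stop with the clip down on its steel end. I handed the job in at about 39 s of the 72 s allowed, and no verdict is reported.

**What I did**
- **Clip up:** I swung the clip up by its knob and it stayed open.
- **Stone in:** I laid the stone between the rails and crept it forward until it stopped moving while the push rose to about 7.5 N.
- **Clip down:** I lowered the clip while pinching the knob, tilting the tool with it, and let go at about 0.13 rad. Two earlier tries slipped along the pads. Each time I went back to open and regripped.

**Last checks**
- **Stone:** it sits 0.1 mm off centre and turned 0.2°. I saw no gap between its steel end and the stop, whose face is at about x = 58 mm in the holder frame.
- **Clip:** the top of the knob is at 56.2 mm, which puts the clip at about 0.1 rad on the steel.
- **Bystanders:** all read as at the start. The top camera's peeler reading disagreed, because the arm hid part of it; the scene camera had it unmoved.
- **Arm:** it was clear of everything, with only sensor noise on the force reading.

**Not confirmed**
- **Measured directly:** I could not measure the clip's holding force or its closing speed. In the pictures it never dropped suddenly above 0.3 rad.
- **Stop force:** the 7.5 N is the wrist reading, so the force on the stop itself is inferred from it.
- **Tool offset:** the fingertips in the pictures were 22 to 30 mm short of the reported TCP, depending on how far the jaws were open. I went by the pictures.

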